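# Hang the paint caddy on the stand until its safety latch snaps shut

## Task

Pick up the paint caddy by the black grip on top of its yellow hook and hang the hook on the stand's steel pin, between the two green collars: push it down onto the pin, gently, until the red sprung latch has flipped open and snapped shut beneath the pin. Then tug it gently upward so that the shut latch pulls against the pin, let it back down and leave it hanging upright, without forcing anything and without disturbing the other things on the table.

Things in the scene. Friction and masses are not known exactly. Their poses are not given: they have to be found in the camera images.
- caddy: Paint caddy, 0.30 to 0.46 kg, on the table: white tray 100 (x) by 130 (y) by 30 mm with six pots to z = 40, and a yellow C-shaped hook, 14 mm thick along x, standing at x = 0 in the y-z plane. Origin: centre of the tray's underside, z up. From the pots up to the latch (z = 125 mm) it is open at +y and along x, so the pin can be brought in there. May hang with +x towards the post or away.
- grip (a point): Middle of the black grip block on top of the hook, 198 mm above the caddy's underside, on its vertical centre line. Block 14 mm thick (x), 44 mm wide (y), z = 177 to 215 mm over the underside. Axes as the caddy's.
- seat (a point): Where the pin's axis lies once the crown rests on the pin: 158 mm above the caddy's underside, on its vertical centre line. Axes as the caddy's; the pin must run along x. The hook's crown spans y = -33 to 21 mm, z = 164 to 178 mm of the caddy.
- mouth (a point): Middle of the hook's downward mouth, at latch height: 128 mm above the caddy's underside, on its centre line; axes as the caddy's. The mouth spans y = -17 to 9 mm, between the hook's back (16 mm wide, rising from the tray) and its tip (12 mm wide, ending at z = 124 mm, with a lip flaring out to +y down to z = 112 mm).
- stand: Hanging stand, fixed. Origin: on the table, straight below the middle of the steel pin's free part. The pin is level, 12 mm thick, along the stand's x, free from x = -28 to 28 mm between green collars 18 mm thick: the one at -36 to -28 is the pin's free end, the other runs on to the post. The pin's height is not measured and differs each time: its axis is 195 to 235 mm above the table.
- post (a point): Centre of the stand's post at table height, 150 mm along the stand's +x from its origin. Post 26 mm thick, 270 mm tall, on a base plate 120 mm square, 10 mm thick. A 44 mm clamp block on it carries the pin and does not slip under forces allowed here.
- latch (a joint): Red latch across the mouth: 0 = shut, grows as it swings inward (up), 1.5 rad at most. Pivots at the hook's back (y = -13, z = 128 mm of the caddy), 21 mm long, 5 mm thick, sprung shut. Yields from about 7 N, takes 10 to 15 N in all to pass (the caddy's weight included), swings to about 1.1 rad, snaps shut when the pin's axis is 24 mm above the pivot, 6 mm before the crown lands, which is solid.
- water: Clear drinking water bottle, 64 mm across, 200 mm tall, upright; origin at the centre of its underside; a bystander, leave it alone
- bottle_a: Small white paint bottle with red label, 38 mm across, 85 mm tall; origin at the centre of its underside; a bystander, leave it alone
- bottle_b: Small white paint bottle with green label, 38 mm across, 85 mm tall; origin at the centre of its underside; a bystander, leave it alone
- bottle_c: Small white paint bottle with dark label, 38 mm across, 85 mm tall; origin at the centre of its underside; a bystander, leave it alone
- tin: Flat brass-coloured tin, 66 mm across, 24 mm tall; origin at the centre of its underside; a bystander, leave it alone
- brush: Brush with light wooden handle, about 180 mm long, lying flat; origin near its middle; a bystander, leave it alone
- jar: Glass jar with white cap, 90 mm across, 100 mm tall; origin at the centre of its underside; a bystander, leave it alone
- dryer: Black hand dryer lying on its side, about 200 mm long, 82 mm high; origin at the centre of its underside; a bystander, leave it alone

How it is judged:
By the outcome, as a careful person would: the job done as asked, in the order asked, and still so for the second after the job is handed in, with the robot touching nothing.
It also fails if it takes over 67 s, if anything falls off the work surface, if the arm or the gripper's body presses on something with over 40 N, if the wrist force passes 120 N, or if a joint passes its speed limit or range.

## Robot

A 6-joint arm with a two-finger parallel gripper is mounted at the origin on the work surface. World frame = base frame: x ahead of the robot, y to its left, z up, the work surface at z = 0. Lengths are in m, angles in rad, forces in N, time in s.
With the tool pointing down it reaches from about 0.25 to 0.725 m from the base axis. Payload 9.7 kg.
Tool frame: the origin (TCP) lies midway between the tips of the shut fingers; the grasp point (between the pads) lies 19 mm behind it; z points along the fingers, y is the direction in which the jaws open and shut (so a half turn about z gives the same grasp; the last joint's range is limited). The gripper opens to 85 mm and grips with 20 to 120 N. Pads are 22 mm wide; open, the fingers measure 114 mm over their backs; the gripper's body (76 mm by 85 mm) begins 54 mm behind the grasp point. The pads swing forward as they close: fully open they stand 13 mm farther back than shut.
Start: joints at [1.338, 0.087, 0.176, 1.66, 0, 1.571], TCP at [0.127, 0.535, 0.231] pointing down, gripper open.
Joint ranges: [-3.13, 3.13], [-0.85, 1.81], [-1.15, 1.24], [-2.2, 2.28], [-1.44, 1.52], [-3.14, 3.14]. Speed limits (rad/s): [2.22, 2.22, 2.57, 3.14, 3.14, 3.14].

## Interface

Orientations are given as a unit quaternion [w, x, y, z].
In Python, from bench import monitor, optics, ticket gives the robot as it stands.
- The arm moves only by the tool move_arm, never from a script. Its argument "steps" is a list of rows, each an object of numbers: "gripper": the finger opening in mm, from 0 to 85.4; "x", "y", "z": the shift along the tool's x, y, z in mm; "rx", "ry", "rz": the turn, a rotation vector about the tool's x, y, z in rad. A call has 1 to 8 rows; each row is the pose to reach, as a shift and turn from the pose measured when the call began, along the tool's axes at that moment; what a row does not reach only later rows make up. A row lasts 1/8 s, in which the tool goes at most 62.5 mm and 10.7 degrees, less where a joint would pass 70% of its speed; a pose out of reach is approached as far as the arm can. A call with a gripper value outside its range is refused whole. The fingers move at their own pace and stop on an object; "grip_force" is the grip in N (left out, the last holds). Time passes only in rows, so rows that repeat a pose let the fingers close. It gives the time, the measured TCP pose, the force and the opening at its end, in the units of the state.
- monitor.state(): the state, without advancing time (a new reading comes with each control period).
- optics.grab_frame(name): name is "side" or "top"; returns a dict with "color" (384x512x3 uint8, red, green, blue), "fx", "fy", "cx", "cy" (pixels), "R" (3x3) and "t" (3): a world point X has camera coordinates R X + t. Camera axes: x right, y down, z forward; pixel columns grow to the right and rows downward; lengths in m; the calibration is good to about 2 mm. A picture is of the moment at which its call begins. There is no depth.
- ticket.job_done(): hands the job in, once; it reports no verdict.
The state is a dict: "time_s": time; "joint_pos": joint angles; "joint_vel": joint speeds; "joint_efforts": joint torques, N m; "eef_pos": TCP position; "eef_rot": TCP orientation; "ft_force": force on the tool from outside, world axes, zero at the start; "wrist_torque": the same for the moment, N m; "finger_gap": opening from 0.0 (shut) to 1.0 (fully open).
Only numpy, scipy, OpenCV 4.12 (cv2) and the standard library are available. Lean on these libraries where they do the work, as an engineer would, in place of code of your own. Each camera call takes 0.05 s, during which the arm holds its last target.

## Working session

There is one attempt and no reset: what is moved stays moved. The work goes in short steps, Python scripts to look and compute and a tool call to move; the robot and the scene stay as the last step left them, time stands still between calls to the robot, and variables do not carry over. Pictures are saved under pics/ and viewed, and the job is handed in when it is done.

Besides the shell and the picture viewer there is one more tool, called after "Call:" by a JSON object that holds its "op" and its "data", one argument or row to a line. move_arm: Moves the arm, as the interface text tells. Its arguments: {"type":"object","properties":{"steps":{"type":"array","items":{"type":"object","properties":{"gripper":{"type":"number"},"x":{"type":"number"},"y":{"type":"number"},"z":{"type":"number"},"rx":{"type":"number"},"ry":{"type":"number"},"rz":{"type":"number"}}}},"grip_force":{"type":"number"}},"required":["steps"]}

```bash
mkdir -p pics; ls; cat > h.py <<'E'
import numpy as np,cv2
from bench import monitor,optics,ticket
def grab(n,fn):
    f=optics.grab_frame(n); c=f['color'][:,:,::-1]; cv2.imwrite('pics/'+fn+'.png',c)
    np.savez('pics/'+fn+'.npz',**{k:np.array(f[k]) for k in f}); return f
def load(fn): return dict(np.load('pics/'+fn+'.npz'))
def crop(fn,x0,y0,x1,y1,s,out):
    c=cv2.imread('pics/'+fn+'.png')[y0:y1,x0:x1]; cv2.imwrite('pics/'+out+'.png',cv2.resize(c,None,fx=s,fy=s,interpolation=cv2.INTER_CUBIC))
def ray(f,u,v):
    d=np.array([(u-f['cx'])/f['fx'],(v-f['cy'])/f['fy'],1.0]); R=np.array(f['R']);t=np.array(f['t'])
    return -R.T@t, R.T@d
def onz(f,u,v,z):
    o,d=ray(f,u,v); return o+d*(z-o[2])/d[2]
def proj(f,X):
    c=np.array(f['R'])@np.array(X)+np.array(f['t']); return np.array([f['fx']*c[0]/c[2]+f['cx'],f['fy']*c[1]/c[2]+f['cy']])
def tri(obs):
    A=np.zeros((3,3));b=np.zeros(3)
    for f,u,v in obs:
        o,d=ray(f,u,v); d/=np.linalg.norm(d); P=np.eye(3)-np.outer(d,d);A+=P;b+=P@o
    X=np.linalg.solve(A,b); return X,[proj(f,X)-[u,v] for f,u,v in obs]
E
python3 - <<'E'
from h import *
np.set_printoptions(precision=4,suppress=True)
for n in('top','side'):
    f=grab(n,n+'0'); print(n,f['fx'],f['cx'],f['cy'],'campos',-np.array(f['R']).T@f['t'],'\n',f['R'])
print(monitor.state())
E
```

```text
pics
top 405.4996118007734 251.36948839417832 193.4603139383731 campos [0.274  0.0072 1.5092] 
 [[-0.007  -0.9999 -0.0107]
 [-0.9831  0.0088 -0.1826]
 [ 0.1827  0.0092 -0.9831]]
side 435.656202931401 258.69272346319025 193.5203799800127 campos [ 0.165  -0.7659  1.0128] 
 [[ 0.898  -0.4397 -0.0159]
 [-0.3194 -0.6265 -0.711 ]
 [ 0.3026  0.6436 -0.703 ]]
{'time_s': 0.1, 'joint_pos': array([1.338 , 0.0874, 0.1752, 1.6598, 0.    , 1.5708]), 'joint_vel': array([-0.0028, -0.0022, -0.0007, -0.0003,  0.0014,  0.0008]), 'joint_efforts': array([  0.0003, -52.1563,  46.5654,   0.0161,   0.0001,  -0.    ]), 'eef_pos': array([0.1269, 0.535 , 0.2306]), 'eef_rot': array([-0.0001,  0.1162,  0.9932, -0.0006]), 'ft_force': array([0.4083, 0.1818, 0.8413]), 'wrist_torque': array([-0.0235, -0.0054,  0.0105]), 'finger_gap': 1.003247216197048}
```

```bash
sleep 1
```

```text
(no output)
```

View pics/top0.png

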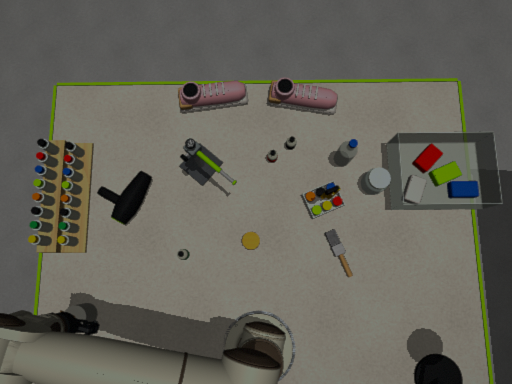

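View pics/side0.png

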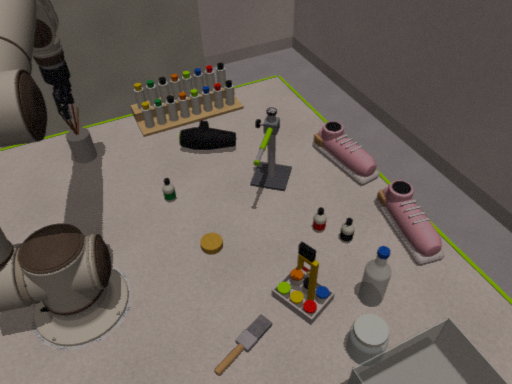

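Top view: stand near (205,165), caddy near (323,200), water bottle (348,150), jar (377,180). Side view: stand post top (271,112), caddy (303,290). Now I'll enlarge both areas.

```bash
python3 - <<'E'
from h import *
crop('top0',290,130,390,230,6,'tc'); crop('top0',165,125,255,205,8,'ts'); crop('side0',260,230,345,325,6,'sc'); crop('side0',235,95,310,200,5,'ss')
E
```

```text
(no output)
```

View pics/tc.png

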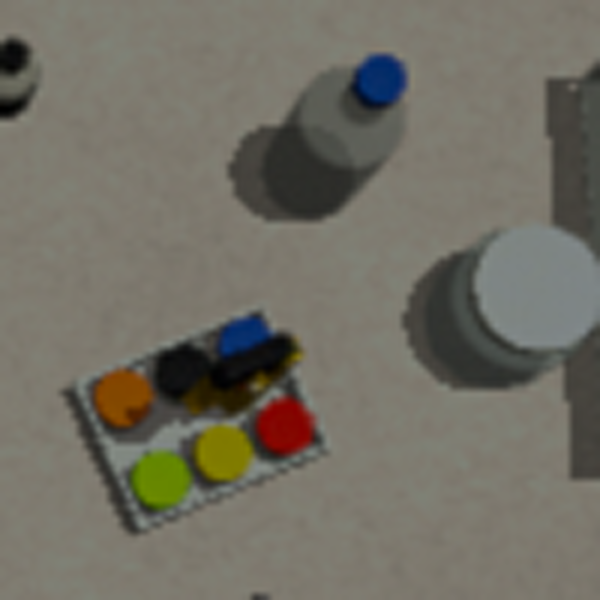

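View pics/ts.png

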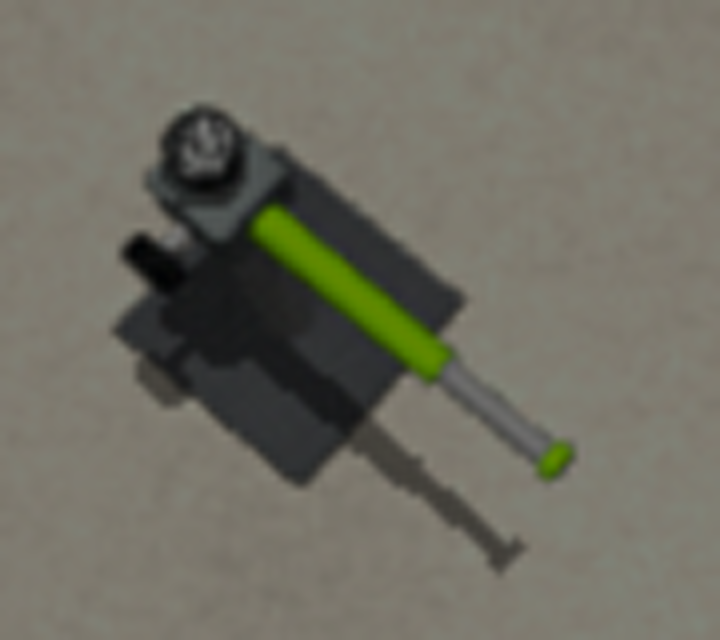

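View pics/sc.png

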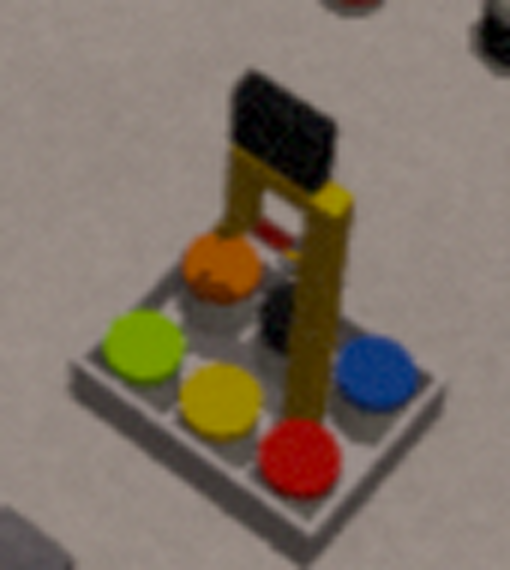

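View pics/ss.png

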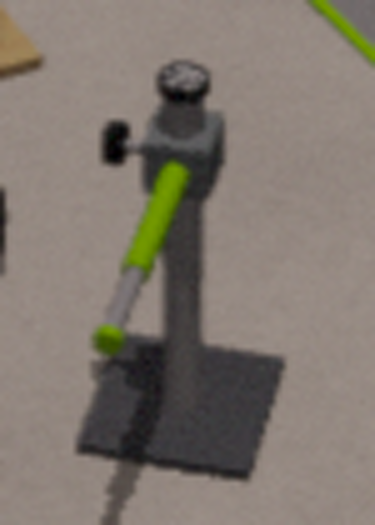

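```bash
cat > fit.py <<'E'
from h import *
from scipy.optimize import least_squares
T=load('top0');S=load('side0')
def mp(x0,y0,s,p): return np.array([x0+(p[0]+.5)/s-.5,y0+(p[1]+.5)/s-.5])
tc=lambda *p:(T,mp(290,130,6,p)); ts=lambda *p:(T,mp(165,125,8,p)); sc=lambda *p:(S,mp(260,230,6,p)); ss=lambda *p:(S,mp(235,95,5,p))
def W(x,y,a,q): c,s=np.cos(a),np.sin(a); return [x+c*q[0]-s*q[1],y+s*q[0]+c*q[1],q[2]]
# caddy: sign: sx toward blue/black/orange row
pots={'o':(1,1),'k':(1,0),'b':(1,-1),'l':(-1,1),'y':(-1,0),'r':(-1,-1)}
ob=[('o',tc(122,397)),('k',tc(185,370)),('b',tc(245,338)),('l',tc(160,480)),('y',tc(223,452)),('r',tc(285,427)),
('o',sc(222,266)),('l',sc(145,346)),('y',sc(221,401)),('r',sc(300,458)),('b',sc(377,373))]
cor=[((1,1),tc(75,390)),((-1,1),tc(135,530)),((-1,-1),tc(326,450)),((1,-1),tc(262,315)),((-1,1),sc(73,370)),((-1,-1),sc(305,540)),((1,-1),sc(443,383))]
def rc(p):
    r=[]
    for k,(f,uv) in ob:
        i,j=pots[k]; r+=list(proj(f,W(p[0],p[1],p[2],(i*p[3],j*p[4],.040)))-uv)
    for (i,j),(f,uv) in cor: r+=list(proj(f,W(p[0],p[1],p[2],(i*.05,j*.065,.030)))-uv)
    return np.array(r)
s=least_squares(rc,[.25,-.16,.3,.025,.04],loss='soft_l1'); np.set_printoptions(precision=4,suppress=True)
print('caddy',s.x,np.degrees(s.x[2])); print(rc(s.x).reshape(-1,2).round(1).tolist())
base=[((-1,1),ts(300,485)),((-1,-1),ts(465,300)),((1,1),ts(118,330)),((1,-1),ts(285,148)),
((-1,-1),ss(250,478)),((-1,1),ss(78,450)),((1,-1),ss(285,358))]
pin=[(-.036,ts(556,461)),(-.028,ts(540,455)),(.028,ts(440,366)),(-.036,ss(107,341)),(-.028,ss(115,325)),(.028,ss(138,267))]
def rs(p):
    r=[]
    for x,(f,uv) in pin: r+=list(proj(f,W(p[0],p[1],p[2],(x,0,p[3])))-uv)
    for (i,j),(f,uv) in base: r+=list(proj(f,W(p[0],p[1],p[2],(.15+i*.06,j*.06,.010)))-uv)
    return np.array(r)
q=least_squares(rs,[.3,.1,.7,.215],loss='soft_l1')
print('stand',q.x,np.degrees(q.x[2])); print(rs(q.x).reshape(-1,2).round(1).tolist())
c,st=s.x,q.x
g=W(*c[:3],(0,0,.198)); print('grip',g)
for n,f,z,(x0,y0,x1,y1),k in (('top0',T,0,(160,120,360,220),4),('side0',S,0,(230,95,350,325),2.6)):
    im=cv2.imread('pics/'+n+'.png'); K=4; im=cv2.resize(im,None,fx=K,fy=K,interpolation=cv2.INTER_CUBIC)
    def L(P,col):
        pts=np.array([(proj(f,X)+.5)*K-.5 for X in P]).round().astype(int); cv2.polylines(im,[pts.reshape(-1,1,2)],False,col,1)
    B=lambda a,P: [W(*a[:3],X) for X in P]
    L(B(c,[(-.007,-.022,.215),(.007,-.022,.215),(.007,.022,.215),(-.007,.022,.215),(-.007,-.022,.215)]),(255,0,255))
    L(B(c,[(-.007,-.022,.177),(-.007,.022,.177)]),(255,0,255))
    L(B(c,[(-.05,-.065,.03),(.05,-.065,.03),(.05,.065,.03),(-.05,.065,.03),(-.05,-.065,.03)]),(255,255,0))
    L(B(st,[(-.036,0,st[3]),(.128,0,st[3])]),(0,0,255))
    for x in(-.028,.028): L(B(st,[(x,-.009,st[3]),(x,.009,st[3])]),(255,0,0))
    L(B(st,[(.09,-.06,.01),(.21,-.06,.01),(.21,.06,.01),(.09,.06,.01),(.09,-.06,.01)]),(255,255,0))
    cv2.imwrite('pics/ov_'+n+'.png',im[y0*K:y1*K,x0*K:x1*K] if n=='top0' else cv2.resize(im[y0*K:y1*K,x0*K:x1*K],None,fx=.65,fy=.65))
E
python3 fit.py
```

```text
caddy [ 0.5285 -0.2446  0.3948  0.0276  0.0421] 22.622165421243498
[[0.2, -0.4], [0.1, -0.3], [0.5, 0.7], [0.2, -0.5], [0.2, -0.3], [0.3, -0.6], [-0.7, 0.0], [-0.9, 0.1], [-0.8, 0.2], [-0.7, 0.2], [-0.7, -0.0], [-0.4, -1.8], [0.8, -0.4], [1.1, -0.9], [0.2, -2.8], [-1.2, -1.1], [0.2, 0.1], [0.2, -0.2]]
stand [0.5746 0.0992 0.8635 0.2235] 49.4773074479573
[[1.0, -0.2], [1.1, -1.0], [0.6, -0.6], [-0.5, -0.6], [-1.4, 0.8], [-1.1, 0.1], [0.2, -0.4], [0.3, -0.8], [-0.6, -0.8], [-0.7, -1.2], [-0.4, -0.2], [-1.1, -0.4], [-0.2, 0.5]]
grip [np.float64(0.5285059995677952), np.float64(-0.24456697042871348), 0.198]
```

View pics/ov_top0.png

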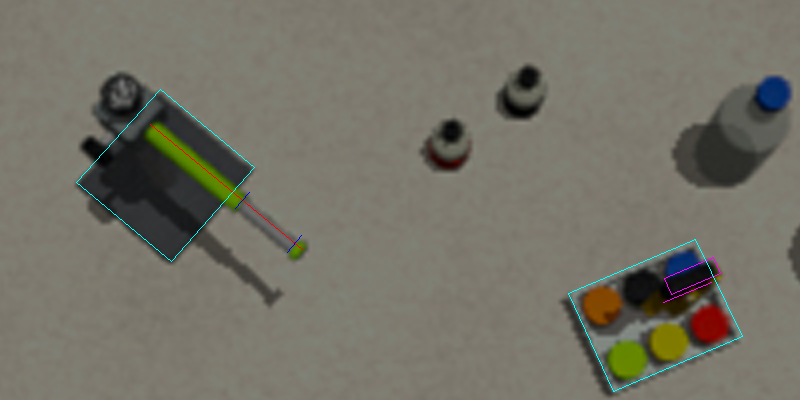

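View pics/ov_side0.png

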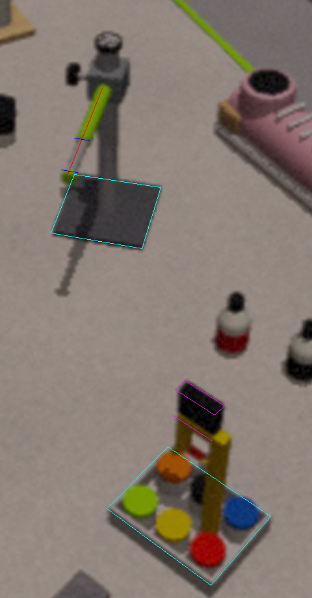

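Overlays agree to about 1 px (roughly 3 mm): caddy at (0.528,-0.245) yaw 22.6°, pin middle at (0.575,0.099), axis at about 0.2235, stand yaw 49.5°. Next I'll write a move planner and go.

```bash
cat > plan.py <<'E'
from h import *
from scipy.spatial.transform import Rotation as Ro
def cur():
    s=monitor.state(); q=s['eef_rot']; return s,np.array(s['eef_pos']),Ro.from_quat([q[1],q[2],q[3],q[0]])
def plan(P,yawdeg=None):
    s,p,R=cur()
    M=R.as_matrix(); sh=M.T@(np.array(P)-p)*1000
    if yawdeg is not None:
        a=np.radians(yawdeg); y=np.array([np.cos(a),np.sin(a),0]); z=np.array([0,0,-1.]); x=np.cross(y,z)
        rv=(R.inv()*Ro.from_matrix(np.c_[x,y,z])).as_rotvec()
    else: rv=np.zeros(3)
    print('shift mm',sh.round(1),'rv',rv.round(4)); return sh,rv
if __name__=='__main__':
    import sys; a=list(map(float,sys.argv[1:])); plan(a[:3],a[3] if len(a)>3 else None)
    s,p,R=cur(); print('t',s['time_s'],'pos',p.round(4),'yaw',np.degrees(np.arctan2(R.as_matrix()[1,1],R.as_matrix()[0,1])).round(2),'tz',R.as_matrix()[:,2].round(4),'F',np.round(s['ft_force'],2),'M',np.round(s['wrist_torque'],3),'gap',round(s['finger_gap'],3),'j',np.round(s['joint_pos'],2))
E
python3 plan.py .36 .15 .31 22.6
```

```text
shift mm [-315.7 -320.9  -79. ] rv [-1.100e-03  6.000e-04  9.435e-01]
t 0.1 pos [0.1269 0.535  0.2306] yaw 76.66 tz [-3.0e-04 -1.2e-03 -1.0e+00] F [0.41 0.18 0.84] M [-0.024 -0.005  0.011] gap 1.003 j [1.34 0.09 0.18 1.66 0.   1.57]
```

Call:
{"op": "move_arm", "data": {
  "steps": [
    {"gripper": 85,"x": -40,"y": -40,"z": -30,"rz": 0.12},
    {"gripper": 85,"x": -80,"y": -80,"z": -60,"rz": 0.24},
    {"gripper": 85,"x": -120,"y": -120,"z": -79,"rz": 0.36},
    {"gripper": 85,"x": -160,"y": -160,"z": -79,"rz": 0.48},
    {"gripper": 85,"x": -200,"y": -200,"z": -79,"rz": 0.6},
    {"gripper": 85,"x": -240,"y": -240,"z": -79,"rz": 0.72},
    {"gripper": 85,"x": -280,"y": -280,"z": -79,"rz": 0.84},
    {"gripper": 85,"x": -316,"y": -321,"z": -79,"rz": 0.943}
  ]
}}

```text
invalid input
```

```bash
python3 plan.py .5285 -.2446 .30 22.6
```

```text
shift mm [-570.7 -665.9  -68.6] rv [-1.100e-03  6.000e-04  9.435e-01]
t 0.1 pos [0.1269 0.535  0.2306] yaw 76.66 tz [-3.0e-04 -1.2e-03 -1.0e+00] F [0.41 0.18 0.84] M [-0.024 -0.005  0.011] gap 1.003 j [1.34 0.09 0.18 1.66 0.   1.57]
```

Call:
{"op": "move_arm", "data": {
  "steps": [
    {"gripper": 85,"x": -40,"y": -40,"z": -30,"rx": 0,"ry": 0,"rz": 0.12},
    {"gripper": 85,"x": -80,"y": -80,"z": -60,"rx": 0,"ry": 0,"rz": 0.24},
    {"gripper": 85,"x": -120,"y": -120,"z": -79,"rx": 0,"ry": 0,"rz": 0.36},
    {"gripper": 85,"x": -160,"y": -160,"z": -79,"rx": 0,"ry": 0,"rz": 0.48},
    {"gripper": 85,"x": -200,"y": -200,"z": -79,"rx": 0,"ry": 0,"rz": 0.6},
    {"gripper": 85,"x": -240,"y": -240,"z": -79,"rx": 0,"ry": 0,"rz": 0.72},
    {"gripper": 85,"x": -280,"y": -280,"z": -79,"rx": 0,"ry": 0,"rz": 0.84},
    {"gripper": 85,"x": -316,"y": -321,"z": -79,"rx": 0,"ry": 0,"rz": 0.943}
  ],
  "grip_force": 40
}}

```text
time_s: 1.1
eef_pos: [0.3609, 0.1481, 0.3098]
eef_rot: [0.0, 0.556, 0.831, -0.001]
ft_force: [0.6, 0.9, -0.6]
finger_gap: 0.996
```

```bash
python3 plan.py .5285 -.2446 .30 22.6
```

```text
shift mm [-426.9    5.2   10.2] rv [-0.0007  0.001  -0.0031]
t 1.1 pos [0.3609 0.1481 0.3098] yaw 22.42 tz [-3.0e-04 -1.2e-03 -1.0e+00] F [ 0.65  0.92 -0.62] M [-0.015 -0.054 -0.004] gap 0.996 j [ 0.39 -0.24  0.02  1.84 -0.    1.57]
```

Call:
{"op": "move_arm", "data": {
  "steps": [
    {"gripper": 85,"x": -50,"y": 0,"z": 0,"rx": 0,"ry": 0,"rz": 0},
    {"gripper": 85,"x": -105,"y": 1,"z": 0,"rx": 0,"ry": 0,"rz": 0},
    {"gripper": 85,"x": -160,"y": 2,"z": 0,"rx": 0,"ry": 0,"rz": 0},
    {"gripper": 85,"x": -220,"y": 3,"z": 0,"rx": 0,"ry": 0,"rz": 0},
    {"gripper": 85,"x": -280,"y": 4,"z": 0,"rx": 0,"ry": 0,"rz": 0},
    {"gripper": 85,"x": -340,"y": 5,"z": 0,"rx": 0,"ry": 0,"rz": 0},
    {"gripper": 85,"x": -395,"y": 5,"z": 5,"rx": 0,"ry": 0,"rz": 0},
    {"gripper": 85,"x": -427,"y": 5,"z": 10,"rx": 0,"ry": 0,"rz": -0.003}
  ],
  "grip_force": 40
}}

```text
time_s: 2.1
eef_pos: [0.5288, -0.2472, 0.2988]
eef_rot: [-0.001, 0.556, 0.831, -0.001]
ft_force: [0.3, 0.8, 0.2]
finger_gap: 0.994
```

```bash
python3 plan.py .5285 -.2446 .184 22.6; python3 - <<'E'
from h import *
for n in('top','side'):grab(n,n+'1')
crop('top1',260,110,400,230,5,'t1');crop('side1',220,180,360,330,4,'s1')
E
```

```text
shift mm [  2.5   1.  114.8] rv [-0.0019 -0.0001 -0.0017]
t 2.1 pos [ 0.5288 -0.2472  0.2988] yaw 22.5 tz [-1.8e-03 -7.0e-04 -1.0e+00] F [0.32 0.85 0.18] M [-0.018 -0.007  0.001] gap 0.994 j [-0.44  0.21  0.45  1.81 -0.    0.74]
```

View pics/t1.png

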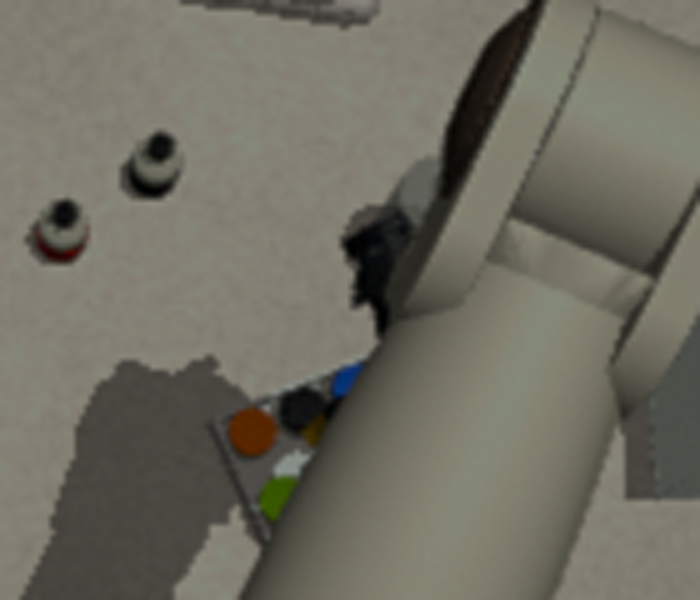

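View pics/s1.png

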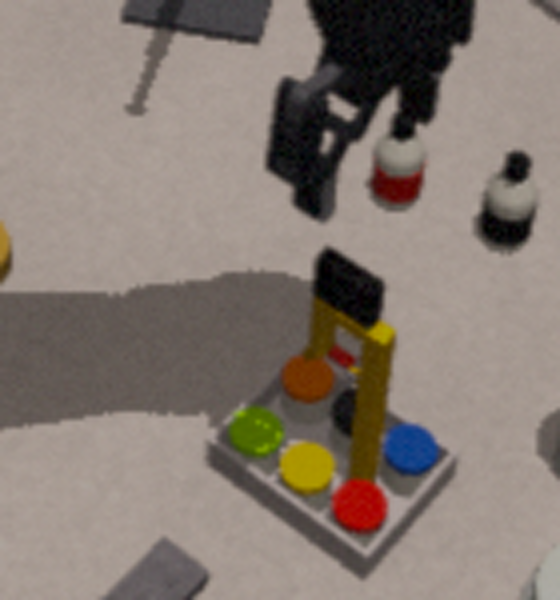

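The gripper is straddling the grip line from above. The side view shows the left finger at about (300,150) in the crop and the grip block at (348,285). Descending now.

Call:
{"op": "move_arm", "data": {
  "steps": [
    {"gripper": 85,"x": 2,"y": 1,"z": 25,"rx": -0.002,"ry": 0,"rz": -0.002},
    {"gripper": 85,"x": 2.5,"y": 1,"z": 50,"rx": -0.002,"ry": 0,"rz": -0.002},
    {"gripper": 85,"x": 2.5,"y": 1,"z": 75,"rx": -0.002,"ry": 0,"rz": -0.002},
    {"gripper": 85,"x": 2.5,"y": 1,"z": 95,"rx": -0.002,"ry": 0,"rz": -0.002},
    {"gripper": 85,"x": 2.5,"y": 1,"z": 108,"rx": -0.002,"ry": 0,"rz": -0.002},
    {"gripper": 85,"x": 2.5,"y": 1,"z": 115,"rx": -0.002,"ry": 0,"rz": -0.002},
    {"gripper": 85,"x": 2.5,"y": 1,"z": 115,"rx": -0.002,"ry": 0,"rz": -0.002}
  ],
  "grip_force": 50
}}

```text
time_s: 3.08
eef_pos: [0.5282, -0.2444, 0.1827]
eef_rot: [-0.001, 0.555, 0.832, -0.0]
ft_force: [-0.3, 0.0, -0.5]
finger_gap: 0.997
```

```bash
python3 plan.py .5285 -.2446 .184 22.6; python3 - <<'E'
from h import *
for n in('side',):grab(n,n+'2')
crop('side2',250,180,350,330,5,'s2')
E
```

```text
shift mm [-0.3  0.2 -1.3] rv [-0.0013 -0.0014 -0.0006]
t 3.075 pos [ 0.5282 -0.2444  0.1827] yaw 22.56 tz [-1.7e-03  8.0e-04 -1.0e+00] F [-0.28  0.01 -0.48] M [ 0.022  0.013 -0.003] gap 0.997 j [-0.43  0.15  0.15  1.57 -0.    0.74]
```

View pics/s2.png

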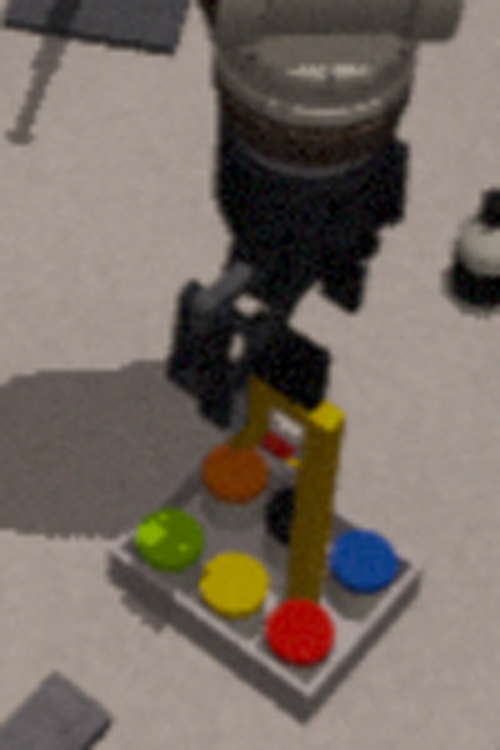

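The fingers stand on either side of the grip block, at about (285,350) in the crop. Closing.

Call:
{"op": "move_arm", "data": {
  "steps": [
    {"gripper": 40,"x": 0,"y": 0,"z": 0,"rx": 0,"ry": 0,"rz": 0},
    {"gripper": 25,"x": 0,"y": 0,"z": 0,"rx": 0,"ry": 0,"rz": 0},
    {"gripper": 5,"x": 0,"y": 0,"z": 0,"rx": 0,"ry": 0,"rz": 0},
    {"gripper": 5,"x": 0,"y": 0,"z": 0,"rx": 0,"ry": 0,"rz": 0},
    {"gripper": 5,"x": 0,"y": 0,"z": 0,"rx": 0,"ry": 0,"rz": 0},
    {"gripper": 5,"x": 0,"y": 0,"z": 0,"rx": 0,"ry": 0,"rz": 0},
    {"gripper": 5,"x": 0,"y": 0,"z": 0,"rx": 0,"ry": 0,"rz": 0},
    {"gripper": 5,"x": 0,"y": 0,"z": 0,"rx": 0,"ry": 0,"rz": 0}
  ],
  "grip_force": 60
}}

```text
time_s: 4.12
eef_pos: [0.5286, -0.2446, 0.1833]
eef_rot: [-0.0, 0.555, 0.832, -0.0]
ft_force: [0.7, 0.4, 1.5]
finger_gap: 0.15
```

```bash
python3 plan.py .5285 -.2446 .184 22.6
```

```text
shift mm [ 0.1 -0.1 -0.7] rv [-0.0005 -0.0005 -0.0006]
t 4.125 pos [ 0.5286 -0.2446  0.1833] yaw 22.56 tz [-6.e-04  3.e-04 -1.e+00] F [0.73 0.43 1.5 ] M [ 0.016 -0.396 -0.062] gap 0.15 j [-0.43  0.15  0.16  1.57  0.    0.74]
```

Call:
{"op": "move_arm", "data": {
  "steps": [
    {"gripper": 5,"x": 0,"y": 0,"z": -6,"rx": 0,"ry": 0,"rz": 0},
    {"gripper": 5,"x": 0,"y": 0,"z": -20,"rx": 0,"ry": 0,"rz": 0},
    {"gripper": 5,"x": 0,"y": 0,"z": -42,"rx": 0,"ry": 0,"rz": 0},
    {"gripper": 5,"x": 0,"y": 0,"z": -67,"rx": 0,"ry": 0,"rz": 0},
    {"gripper": 5,"x": 0,"y": 0,"z": -92,"rx": 0,"ry": 0,"rz": 0},
    {"gripper": 5,"x": 0,"y": 0,"z": -117,"rx": 0,"ry": 0,"rz": 0},
    {"gripper": 5,"x": 0,"y": 0,"z": -132,"rx": 0,"ry": 0,"rz": 0},
    {"gripper": 5,"x": 0,"y": 0,"z": -137,"rx": 0,"ry": 0,"rz": 0}
  ],
  "grip_force": 60
}}

```text
time_s: 5.12
eef_pos: [0.5288, -0.2448, 0.3217]
eef_rot: [0.0, 0.555, 0.832, -0.0]
ft_force: [0.2, 0.5, -4.9]
finger_gap: 0.153
```

```bash
python3 plan.py .49 .005 .32 49.5;  python3 - <<'E'
from h import *
for n in('side',):grab(n,n+'3')
crop('side3',200,60,400,330,2.2,'s3')
E
```

```text
shift mm [245.5  60.    1.6] rv [ 2.000e-04  6.000e-04 -4.702e-01]
t 5.125 pos [ 0.5288 -0.2448  0.3217] yaw 22.56 tz [ 5.e-04 -4.e-04 -1.e+00] F [ 0.2   0.53 -4.87] M [-0.018  0.025 -0.016] gap 0.153 j [-0.43  0.23  0.52  1.86 -0.    0.74]
```

View pics/s3.png

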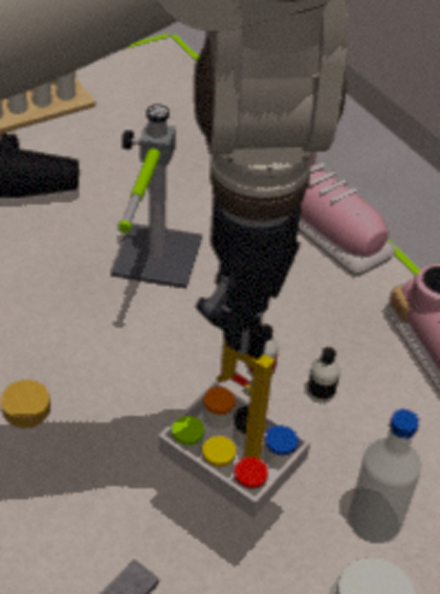

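Lifted about 4.5 N and hanging level; the pots are clear below. Moving in front of the pin's free end.

Call:
{"op": "move_arm", "data": {
  "steps": [
    {"gripper": 5,"x": 15,"y": 4,"z": 1,"rx": 0,"ry": 0,"rz": -0.03},
    {"gripper": 5,"x": 50,"y": 12,"z": 1.5,"rx": 0,"ry": 0,"rz": -0.1},
    {"gripper": 5,"x": 90,"y": 23,"z": 1.5,"rx": 0,"ry": 0,"rz": -0.18},
    {"gripper": 5,"x": 130,"y": 34,"z": 1.5,"rx": 0,"ry": 0,"rz": -0.26},
    {"gripper": 5,"x": 170,"y": 44,"z": 1.5,"rx": 0,"ry": 0,"rz": -0.34},
    {"gripper": 5,"x": 210,"y": 53,"z": 1.5,"rx": 0,"ry": 0,"rz": -0.42},
    {"gripper": 5,"x": 238,"y": 58,"z": 1.5,"rx": 0,"ry": 0,"rz": -0.46},
    {"gripper": 5,"x": 246,"y": 60,"z": 1.5,"rx": 0,"ry": 0,"rz": -0.47}
  ],
  "grip_force": 60
}}

```text
time_s: 6.18
eef_pos: [0.4887, 0.0075, 0.3196]
eef_rot: [-0.0, 0.344, 0.939, 0.0]
ft_force: [-0.3, -0.4, -4.3]
finger_gap: 0.155
```

```bash
python3 plan.py .5746 .0992 .32 49.5;  python3 - <<'E'
from h import *
for n in('side','top'):grab(n,n+'4')
crop('side4',150,80,310,240,4,'s4')
crop('top4',190,130,310,230,5,'t4')
E
```

```text
shift mm [ -6.2 125.5  -0.4] rv [-0.0001 -0.0002  0.0037]
t 6.175 pos [0.4887 0.0075 0.3196] yaw 49.71 tz [-2.e-04  1.e-04 -1.e+00] F [-0.32 -0.4  -4.34] M [ 0.135  0.182 -0.009] gap 0.155 j [ 0.02 -0.01  0.25  1.83  0.    0.72]
```

View pics/s4.png

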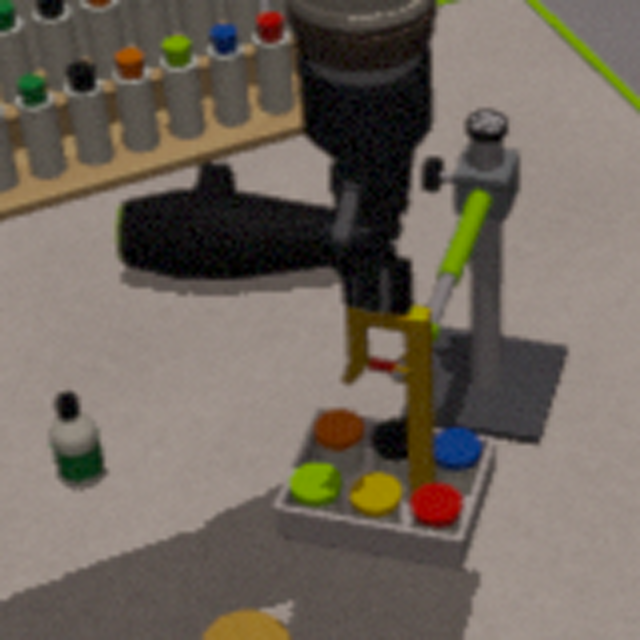

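View pics/t4.png

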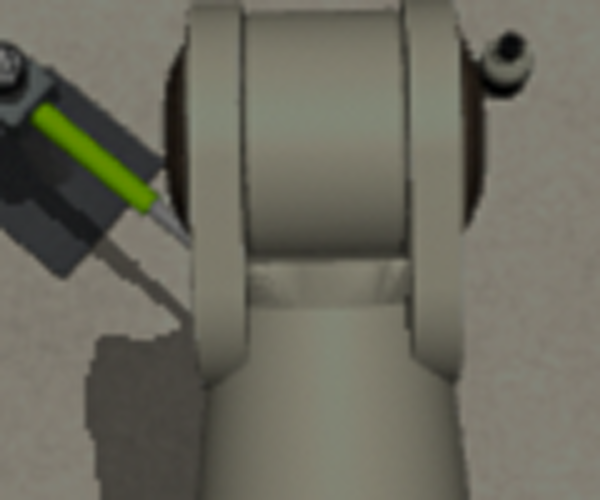

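```bash
python3 - <<'E'
from h import *
from scipy.optimize import least_squares
S=load('side4')
mp=lambda p:np.array([150+(p[0]+.5)/4-.5,80+(p[1]+.5)/4-.5])
def W(x,y,a,q): c,s=np.cos(a),np.sin(a); return [x+c*q[0]-s*q[1],y+s*q[0]+c*q[1],q[2]]
pots={'o':(1,1),'b':(1,-1),'l':(-1,1),'y':(-1,0),'r':(-1,-1)}
ob={'o':(339,428),'l':(315,484),'y':(377,494),'r':(437,504),'b':(457,447)}
cor=[((-1,1),(278,503)),((-1,-1),(467,540)),((1,-1),(493,455))]
z0=.3196-.1833
b=np.array([-.75,.1])
def r(p):
    o=[]
    for k,u in ob.items():
        i,j=pots[k]; o+=list(proj(S,W(p[0],p[1],p[2],(i*.0276,j*.0421,z0+.04)))-mp(u)-b)
    for (i,j),u in cor: o+=list(proj(S,W(p[0],p[1],p[2],(i*.05,j*.065,z0+.03)))-mp(u)-b)
    return np.array(o)
p0=[.4887,.0075,np.radians(49.75)]
print(r(p0).reshape(-1,2).round(2).tolist()); s=least_squares(r,p0,loss='soft_l1'); print(s.x,np.degrees(s.x[2]),r(s.x).reshape(-1,2).round(1).tolist())
d=s.x[:2]-p0[:2]; a=p0[2]; print('offset in caddy x,y mm',1000*(d@[np.cos(a),np.sin(a)]),1000*(d@[-np.sin(a),np.cos(a)]))
E
```

```text
[[-0.15, 0.02], [0.01, -0.17], [-0.43, -0.08], [-0.17, 0.04], [-0.22, 0.12], [-1.11, 2.1], [-1.25, 1.12], [0.71, -3.48]]
[0.48964573 0.00761465 0.87524231] 50.1476903943187 [[0.0, -0.1], [0.4, -0.2], [-0.1, -0.2], [0.2, -0.2], [0.0, -0.1], [-0.7, 2.1], [-0.8, 0.9], [0.9, -3.7]]
offset in caddy x,y mm 0.6985616854478145 -0.6477351523437507
```

```bash
python3 - <<'E'
import io,contextlib
with contextlib.redirect_stdout(io.StringIO()):
    from fit import *
def rs2(p,w):
    r=[]
    for L,ww in((pin,1),(base,w)):
        for x,(f,uv) in L:
            b=np.array([.25,-.3]) if f is T else np.array([-.75,.1])
            q=(x,0,p[3]) if ww==1 and L is pin else (.15+x[0]*.06,x[1]*.06,.01)
            r+=list(((proj(f,W(p[0],p[1],p[2],q))-uv)-b)*ww)
    return np.array(r)
for w in (0,.3,.999): 
    q=least_squares(lambda p:rs2(p,w),[.57,.1,.86,.22]); print(w,q.x,np.degrees(q.x[2]),rs2(q.x,w).reshape(-1,2)[:6].round(1).tolist())
E
```

```text
0 [0.5754 0.1011 0.8542 0.2215] 48.94055872285658 [[0.1, 0.1], [0.3, -0.7], [-0.1, -0.5], [0.1, -0.6], [-0.8, 0.8], [-0.3, 0.1]]
0.3 [0.575  0.1007 0.8595 0.222 ] 49.244606653617986 [[0.3, 0.1], [0.4, -0.7], [-0.0, -0.4], [0.1, -0.6], [-0.8, 0.8], [-0.4, 0.1]]
0.999 [0.5739 0.0991 0.8623 0.2239] 49.40758520745871 [[0.8, 0.3], [0.9, -0.5], [0.4, -0.2], [-0.0, -0.7], [-0.9, 0.7], [-0.5, 0.0]]
```

```bash
python3 plan.py .574 .1015 .320 49.3
```

```text
shift mm [ -2.9 127.4  -0.4] rv [-0.0002  0.0001  0.0053]
t 6.275 pos [0.4892 0.0064 0.3197] yaw 49.61 tz [-1.e-04 -2.e-04 -1.e+00] F [-0.47 -0.85 -4.11] M [-0.052 -0.051  0.061] gap 0.155 j [ 0.01 -0.01  0.26  1.83 -0.    0.72]
```

Call:
{"op": "move_arm", "data": {
  "steps": [
    {"gripper": 5,"x": -1.5,"y": 4,"z": -0.5,"rx": 0,"ry": 0,"rz": 0.003},
    {"gripper": 5,"x": -3,"y": 15,"z": -0.5,"rx": 0,"ry": 0,"rz": 0.005},
    {"gripper": 5,"x": -3,"y": 32,"z": -0.5,"rx": 0,"ry": 0,"rz": 0.005},
    {"gripper": 5,"x": -3,"y": 52,"z": -0.5,"rx": 0,"ry": 0,"rz": 0.005},
    {"gripper": 5,"x": -3,"y": 66,"z": -0.5,"rx": 0,"ry": 0,"rz": 0.005},
    {"gripper": 5,"x": -3,"y": 72,"z": -0.5,"rx": 0,"ry": 0,"rz": 0.005},
    {"gripper": 5,"x": -3,"y": 74,"z": -0.5,"rx": 0,"ry": 0,"rz": 0.005}
  ],
  "grip_force": 60
}}

```text
time_s: 7.15
eef_pos: [0.5397, 0.0611, 0.32]
eef_rot: [-0.0, 0.347, 0.938, -0.0]
ft_force: [-0.5, -0.4, -4.2]
finger_gap: 0.154
```

```bash
python3 plan.py .574 .1015 .32 49.3;  python3 - <<'E'
from h import *
for n in('side',):grab(n,n+'5')
crop('side5',190,80,310,220,5,'s5')
E
```

```text
shift mm [ 0.2 53.  -0. ] rv [-0.0006 -0.0001  0.0008]
t 7.15 pos [0.5397 0.0611 0.32  ] yaw 49.35 tz [-5.e-04 -4.e-04 -1.e+00] F [-0.52 -0.4  -4.2 ] M [-0.041  0.007  0.004] gap 0.154 j [ 0.11  0.13  0.39  1.84 -0.    0.82]
```

View pics/s5.png

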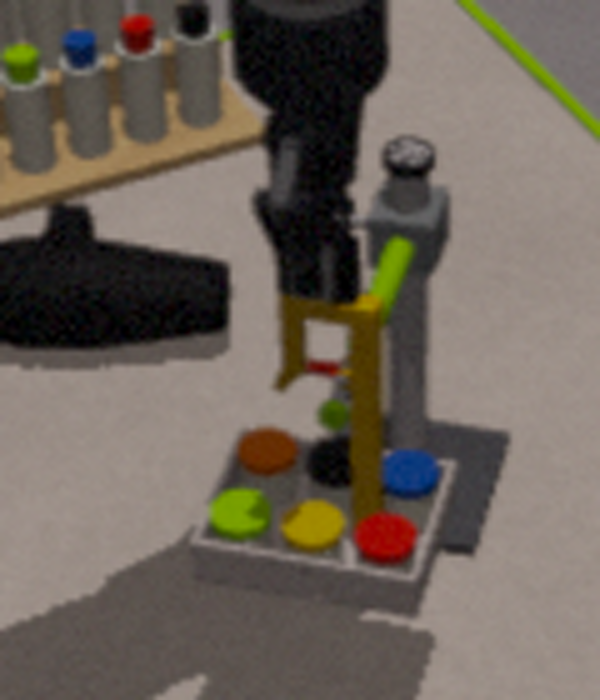

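```bash
python3 - <<'E'
from h import *
S=load('side5')
def W(x,y,a,q): c,s=np.cos(a),np.sin(a); return [x+c*q[0]-s*q[1],y+s*q[0]+c*q[1],q[2]]
def pc(X): u=proj(S,X)-[-.75,.1]; return ((u-[190,80]+.5)*5-.5).round(1)
c=(.5397,.0611,np.radians(49.4)); z0=.32-.1833
for nm,q in {'back in -x z128':(-.007,-.017,.128),'tip in -x z128':(-.007,.009,.128),'back out -x z128':(-.007,-.033,.128),'tip out':(-.007,.021,.135),'crown topL':(-.007,.021,.177),'back in z100':(-.007,-.017,.1),'yellow':(-.0276,0,.04),'back out bottom':(-.007,-.033,.06)}.items(): print(nm,pc(W(*c,(q[0],q[1],q[2]+z0))))
for h in(.219,.222,.2235):
  print('pin end',h,pc(W(.575,.1005,np.radians(49.3),(-.036,0,h))), 'y+4mm',pc(W(.575,.1005,np.radians(49.3),(-.036,.004,h))))
E
```

```text
back in -x z128 [348.3 385.1]
tip in -x z128 [301.4 377.9]
back out -x z128 [377.3 389.6]
tip out [279.4 364.4]
crown topL [276.3 301.9]
back in z100 [349.1 424.8]
yellow [312.1 525.2]
back out bottom [378.2 483.8]
pin end 0.219 [332.8 417.2] y+4mm [325.8 416.1]
pin end 0.222 [332.6 413.1] y+4mm [325.7 412. ]
pin end 0.2235 [332.6 411. ] y+4mm [325.7 409.9]
```

The free-end collar shows at (335,415) in the crop, under the latch and between the hook's back and tip. That matches the prediction to about 1 mm. Continuing the insertion.

Call:
{"op": "move_arm", "data": {
  "steps": [
    {"gripper": 5,"x": 0,"y": 4,"z": 0,"rx": 0,"ry": 0,"rz": 0},
    {"gripper": 5,"x": 0,"y": 13,"z": 0,"rx": 0,"ry": 0,"rz": 0},
    {"gripper": 5,"x": 0,"y": 25,"z": 0,"rx": 0,"ry": 0,"rz": 0},
    {"gripper": 5,"x": 0,"y": 37,"z": 0,"rx": 0,"ry": 0,"rz": 0},
    {"gripper": 5,"x": 0,"y": 46,"z": 0,"rx": 0,"ry": 0,"rz": 0},
    {"gripper": 5,"x": 0,"y": 51,"z": 0,"rx": 0,"ry": 0,"rz": 0},
    {"gripper": 5,"x": 0,"y": 53,"z": 0,"rx": 0,"ry": 0,"rz": 0},
    {"gripper": 5,"x": 0,"y": 53,"z": 0,"rx": 0,"ry": 0,"rz": 0}
  ],
  "grip_force": 60
}}

```text
time_s: 8.2
eef_pos: [0.5741, 0.1012, 0.3201]
eef_rot: [-0.0, 0.347, 0.938, -0.0]
ft_force: [-0.2, -0.2, -4.6]
finger_gap: 0.154
```

```bash
python3 plan.py .574 .1015 .29 49.3;  python3 - <<'E'
from h import *
for n in('side',):grab(n,n+'6')
crop('side6',200,70,320,190,5,'s6')
E
```

```text
shift mm [ 0.3  0.2 30.1] rv [-0.0005 -0.      0.0006]
t 8.2 pos [0.5741 0.1012 0.3201] yaw 49.33 tz [-4.e-04 -4.e-04 -1.e+00] F [-0.22 -0.17 -4.6 ] M [-0.032  0.072  0.016] gap 0.154 j [ 0.17  0.23  0.51  1.86 -0.    0.88]
```

View pics/s6.png

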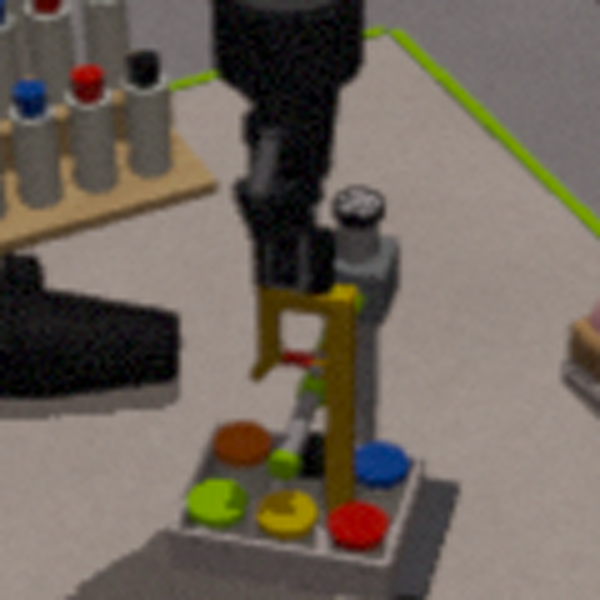

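Hook is between the collars and the pin is under the latch: free-end collar at (285,462), inner collar at (313,385). Lowering towards the latch.

Call:
{"op": "move_arm", "data": {
  "steps": [
    {"gripper": 5,"x": 0,"y": 0,"z": 5,"rx": 0,"ry": 0,"rz": 0},
    {"gripper": 5,"x": 0,"y": 0,"z": 13,"rx": 0,"ry": 0,"rz": 0},
    {"gripper": 5,"x": 0,"y": 0,"z": 21,"rx": 0,"ry": 0,"rz": 0},
    {"gripper": 5,"x": 0,"y": 0,"z": 26,"rx": 0,"ry": 0,"rz": 0},
    {"gripper": 5,"x": 0,"y": 0,"z": 28,"rx": 0,"ry": 0,"rz": 0},
    {"gripper": 5,"x": 0,"y": 0,"z": 28,"rx": 0,"ry": 0,"rz": 0}
  ],
  "grip_force": 60
}}

```text
time_s: 9.0
eef_pos: [0.574, 0.1011, 0.2922]
eef_rot: [-0.0, 0.348, 0.938, -0.0]
ft_force: [0.5, -0.4, -4.4]
finger_gap: 0.158
```

```bash
python3 plan.py .574 .1015 .2523 49.3;  python3 - <<'E'
from h import *
for n in('side',):grab(n,n+'7')
crop('side7',220,95,290,190,8,'s7')
E
```

```text
shift mm [ 0.3  0.3 39.9] rv [-0.0004  0.0001  0.0005]
t 9.0 pos [0.574  0.1011 0.2922] yaw 49.33 tz [-2.e-04 -3.e-04 -1.e+00] F [ 0.48 -0.44 -4.4 ] M [-0.035 -0.007 -0.051] gap 0.158 j [ 0.17  0.2   0.43  1.79 -0.    0.88]
```

View pics/s7.png

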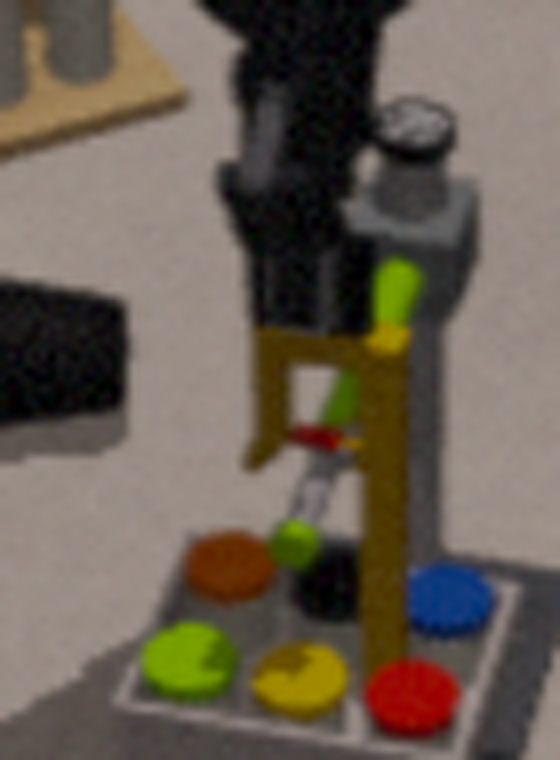

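Call:
{"op": "move_arm", "data": {
  "steps": [
    {"gripper": 5,"x": 0,"y": 0,"z": 1,"rx": 0,"ry": 0,"rz": 0},
    {"gripper": 5,"x": 0,"y": 0,"z": 2,"rx": 0,"ry": 0,"rz": 0},
    {"gripper": 5,"x": 0,"y": 0,"z": 3,"rx": 0,"ry": 0,"rz": 0},
    {"gripper": 5,"x": 0,"y": 0,"z": 4,"rx": 0,"ry": 0,"rz": 0},
    {"gripper": 5,"x": 0,"y": 0,"z": 5,"rx": 0,"ry": 0,"rz": 0},
    {"gripper": 5,"x": 0,"y": 0,"z": 6,"rx": 0,"ry": 0,"rz": 0},
    {"gripper": 5,"x": 0,"y": 0,"z": 7,"rx": 0,"ry": 0,"rz": 0},
    {"gripper": 5,"x": 0,"y": 0,"z": 8,"rx": 0,"ry": 0,"rz": 0}
  ],
  "grip_force": 60
}}

```text
time_s: 10.05
eef_pos: [0.5741, 0.1011, 0.2843]
eef_rot: [0.0, 0.348, 0.938, -0.0]
ft_force: [0.7, -0.1, -4.7]
finger_gap: 0.153
```

```bash
python3 plan.py .574 .1015 .2523 49.3
```

```text
shift mm [ 0.3  0.3 32. ] rv [-0.0002  0.0002  0.0005]
t 10.05 pos [0.5741 0.1011 0.2843] yaw 49.33 tz [ 0.e+00 -3.e-04 -1.e+00] F [ 0.66 -0.13 -4.72] M [-0.008 -0.013  0.003] gap 0.153 j [ 0.17  0.2   0.4   1.78 -0.    0.88]
```

Call:
{"op": "move_arm", "data": {
  "steps": [
    {"gripper": 5,"x": 0,"y": 0,"z": 1,"rx": 0,"ry": 0,"rz": 0},
    {"gripper": 5,"x": 0,"y": 0,"z": 2,"rx": 0,"ry": 0,"rz": 0},
    {"gripper": 5,"x": 0,"y": 0,"z": 3,"rx": 0,"ry": 0,"rz": 0},
    {"gripper": 5,"x": 0,"y": 0,"z": 4,"rx": 0,"ry": 0,"rz": 0},
    {"gripper": 5,"x": 0,"y": 0,"z": 5,"rx": 0,"ry": 0,"rz": 0},
    {"gripper": 5,"x": 0,"y": 0,"z": 6,"rx": 0,"ry": 0,"rz": 0}
  ],
  "grip_force": 60
}}

```text
time_s: 10.8
eef_pos: [0.5741, 0.1011, 0.2784]
eef_rot: [0.0, 0.348, 0.938, -0.0]
ft_force: [-0.8, -0.9, 1.1]
finger_gap: 0.155
```

```bash
python3 plan.py .574 .1015 .2523 49.3
```

```text
shift mm [ 0.4  0.3 26.1] rv [-0.      0.0004  0.0005]
t 10.8 pos [0.5741 0.1011 0.2784] yaw 49.33 tz [ 3.e-04 -3.e-04 -1.e+00] F [-0.78 -0.94  1.05] M [-0.045  0.185  0.058] gap 0.155 j [ 0.17  0.19  0.39  1.76 -0.    0.88]
```

Contact with the latch, about 6 N. Continuing slowly.

Call:
{"op": "move_arm", "data": {
  "steps": [
    {"gripper": 5,"x": 0,"y": 0,"z": 1,"rx": 0,"ry": 0,"rz": 0},
    {"gripper": 5,"x": 0,"y": 0,"z": 2,"rx": 0,"ry": 0,"rz": 0},
    {"gripper": 5,"x": 0,"y": 0,"z": 3,"rx": 0,"ry": 0,"rz": 0},
    {"gripper": 5,"x": 0,"y": 0,"z": 4,"rx": 0,"ry": 0,"rz": 0}
  ],
  "grip_force": 60
}}

```text
time_s: 11.3
eef_pos: [0.5742, 0.101, 0.2749]
eef_rot: [0.001, 0.348, 0.938, 0.0]
ft_force: [-1.4, -2.1, 6.2]
finger_gap: 0.154
```

```bash
python3 plan.py .574 .1015 .2523 49.3;  python3 - <<'E'
from h import *
for n in('side',):grab(n,n+'8')
crop('side8',220,95,290,190,8,'s8')
E
```

```text
shift mm [ 0.5  0.2 22.6] rv [0.0007 0.0012 0.0004]
t 11.3 pos [0.5742 0.101  0.2749] yaw 49.32 tz [ 1.4e-03 -3.0e-04 -1.0e+00] F [-1.37 -2.07  6.2 ] M [-0.258  0.232 -0.026] gap 0.154 j [ 0.17  0.19  0.38  1.76 -0.    0.88]
```

View pics/s8.png

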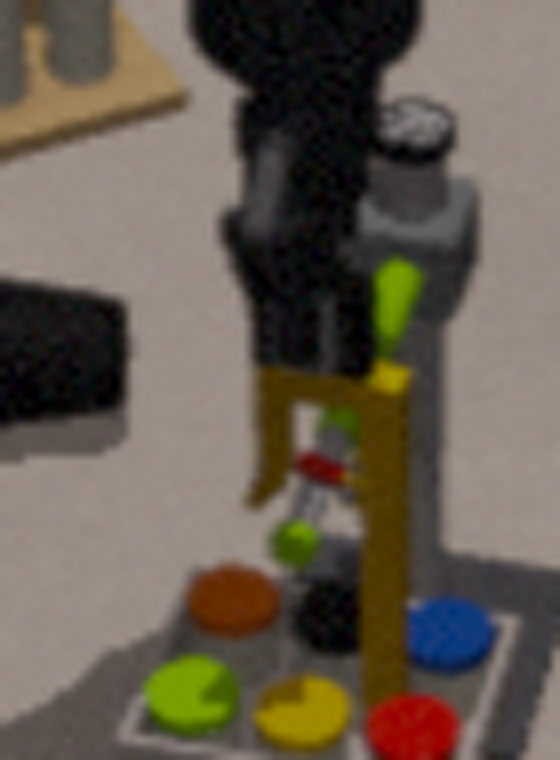

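```bash
python3 - <<'E'
from h import *
S=load('side8')
for p,z in(((.574,.1011),.2922),((.5742,.101),.2749)):
    print(((proj(S,[*p,z-.02])-[220,95]+.5)*8-.5).round(1),((proj(S,[*p,z-.1433])-[220,95]+.5)*8-.5).round(1))
a=cv2.imread('pics/side7.png').astype(float);b=cv2.imread('pics/side8.png').astype(float)
# track tray/pots patch
t=cv2.imread('pics/side7.png')[162:188,236:284]
for sc in (1,):
    A=cv2.resize(cv2.imread('pics/side7.png'),None,fx=8,fy=8,interpolation=cv2.INTER_CUBIC);B=cv2.resize(cv2.imread('pics/side8.png'),None,fx=8,fy=8,interpolation=cv2.INTER_CUBIC)
    for (x0,y0,x1,y1) in ((236,160,282,182),(250,134,273,160),(248,112,268,134)):
        T=A[y0*8:y1*8,x0*8:x1*8]; R=B[(y0-3)*8:(y1+10)*8,(x0-4)*8:(x1+4)*8]; m=cv2.matchTemplate(R,T,cv2.TM_CCOEFF_NORMED); _,v,_,l=cv2.minMaxLoc(m); print(v,l[0]-32,l[1]-24)
E
```

```text
[306.9 364.9] [312.7 630.6]
[308.4 404.5] [314.  665.1]
0.910114586353302 1 33
0.8259872198104858 1 33
0.9127616286277771 2 45
```

Call:
{"op": "move_arm", "data": {
  "steps": [
    {"gripper": 5,"x": 0,"y": 0,"z": 1,"rx": 0,"ry": 0,"rz": 0},
    {"gripper": 5,"x": 0,"y": 0,"z": 2,"rx": 0,"ry": 0,"rz": 0},
    {"gripper": 5,"x": 0,"y": 0,"z": 3,"rx": 0,"ry": 0,"rz": 0},
    {"gripper": 5,"x": 0,"y": 0,"z": 4,"rx": 0,"ry": 0,"rz": 0},
    {"gripper": 5,"x": 0,"y": 0,"z": 5,"rx": 0,"ry": 0,"rz": 0}
  ],
  "grip_force": 60
}}

```text
time_s: 11.98
eef_pos: [0.5745, 0.101, 0.271]
eef_rot: [0.002, 0.348, 0.938, 0.001]
ft_force: [-0.2, -0.4, 9.9]
finger_gap: 0.156
```

```bash
python3 plan.py .574 .1015 .2523 49.3;  python3 - <<'E'
from h import *
for n in('side',):grab(n,n+'9')
crop('side9',220,95,290,190,8,'s9')
E
```

```text
shift mm [ 0.7 -0.  18.7] rv [0.0023 0.0026 0.0004]
t 11.975 pos [0.5745 0.101  0.271 ] yaw 49.32 tz [ 3.5e-03  1.0e-04 -1.0e+00] F [-0.24 -0.42  9.94] M [-0.226  0.093 -0.009] gap 0.156 j [ 0.17  0.19  0.36  1.75 -0.    0.88]
```

View pics/s9.png

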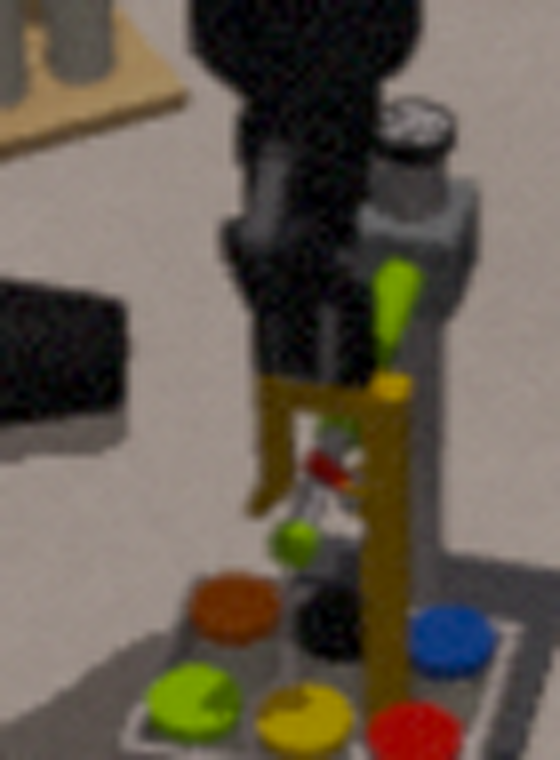

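Latch is visibly swinging inward, tilted up at (327,465). Total force is about 14.5 N, as expected. Continuing.

Call:
{"op": "move_arm", "data": {
  "steps": [
    {"gripper": 5,"x": 0,"y": 0,"z": 1,"rx": 0.001,"ry": 0.001,"rz": 0},
    {"gripper": 5,"x": 0,"y": 0,"z": 2,"rx": 0.002,"ry": 0.002,"rz": 0},
    {"gripper": 5,"x": 0,"y": 0,"z": 3,"rx": 0.002,"ry": 0.002,"rz": 0},
    {"gripper": 5,"x": 0,"y": 0,"z": 4,"rx": 0.002,"ry": 0.002,"rz": 0}
  ],
  "grip_force": 60
}}

```text
time_s: 12.52
eef_pos: [0.5753, 0.1008, 0.2682]
eef_rot: [0.002, 0.348, 0.938, 0.001]
ft_force: [0.2, -2.2, 9.0]
finger_gap: 0.152
```

```bash
python3 plan.py .574 .1015 .2523 49.3
```

```text
shift mm [ 1.5 -0.4 15.9] rv [0.0024 0.0034 0.0002]
t 12.525 pos [0.5753 0.1008 0.2682] yaw 49.31 tz [ 4.1e-03 -4.0e-04 -1.0e+00] F [ 0.18 -2.16  8.99] M [-0.482 -0.413 -0.005] gap 0.152 j [ 0.17  0.19  0.36  1.74 -0.    0.88]
```

Call:
{"op": "move_arm", "data": {
  "steps": [
    {"gripper": 5,"x": 0.5,"y": 0,"z": 1,"rx": 0.001,"ry": 0.002,"rz": 0},
    {"gripper": 5,"x": 1,"y": 0,"z": 2,"rx": 0.002,"ry": 0.003,"rz": 0},
    {"gripper": 5,"x": 1.5,"y": 0,"z": 3,"rx": 0.002,"ry": 0.003,"rz": 0},
    {"gripper": 5,"x": 1.5,"y": 0,"z": 4,"rx": 0.002,"ry": 0.003,"rz": 0},
    {"gripper": 5,"x": 1.5,"y": 0,"z": 5,"rx": 0.002,"ry": 0.003,"rz": 0}
  ],
  "grip_force": 60
}}

```text
time_s: 13.15
eef_pos: [0.5754, 0.1012, 0.2646]
eef_rot: [0.002, 0.348, 0.938, 0.001]
ft_force: [3.1, -3.5, 9.5]
finger_gap: 0.16
```

```bash
python3 plan.py .574 .1015 .2523 49.3;  python3 - <<'E'
from h import *
for n in('side',):grab(n,n+'10')
crop('side10',220,95,290,190,8,'s10')
E
```

```text
shift mm [ 1.3 -0.7 12.3] rv [ 0.0026  0.0042 -0.0004]
t 13.15 pos [0.5754 0.1012 0.2646] yaw 49.28 tz [ 4.9e-03 -7.0e-04 -1.0e+00] F [ 3.09 -3.49  9.51] M [-0.905 -0.813  0.008] gap 0.16 j [ 0.17  0.18  0.35  1.73 -0.    0.89]
```

View pics/s10.png

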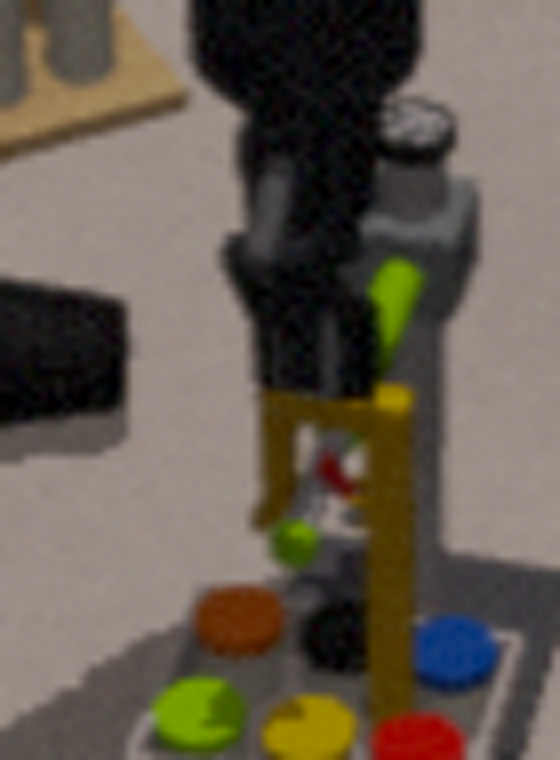

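Call:
{"op": "move_arm", "data": {
  "steps": [
    {"gripper": 5,"x": 0.5,"y": 0,"z": 1,"rx": 0.002,"ry": 0.003,"rz": 0},
    {"gripper": 5,"x": 0.8,"y": 0,"z": 2,"rx": 0.003,"ry": 0.004,"rz": 0},
    {"gripper": 5,"x": 1,"y": 0,"z": 3,"rx": 0.003,"ry": 0.004,"rz": 0},
    {"gripper": 5,"x": 1,"y": 0,"z": 4,"rx": 0.003,"ry": 0.004,"rz": 0},
    {"gripper": 5,"x": 1,"y": 0,"z": 5,"rx": 0.003,"ry": 0.004,"rz": 0}
  ],
  "grip_force": 60
}}

```text
time_s: 13.82
eef_pos: [0.576, 0.1012, 0.2605]
eef_rot: [0.002, 0.348, 0.937, -0.0]
ft_force: [3.9, -4.2, 5.6]
finger_gap: 0.154
```

```bash
python3 plan.py .574 .1015 .2523 49.3
```

```text
shift mm [ 1.7 -1.1  8.2] rv [ 0.0014  0.0041 -0.001 ]
t 13.825 pos [0.576  0.1012 0.2605] yaw 49.24 tz [ 0.004  -0.0016 -1.    ] F [ 3.85 -4.18  5.58] M [-1.043 -1.198 -0.012] gap 0.154 j [ 0.18  0.18  0.34  1.72 -0.    0.89]
```

Call:
{"op": "move_arm", "data": {
  "steps": [
    {"gripper": 5,"x": 0.5,"y": 0,"z": 1,"rx": 0.001,"ry": 0.003,"rz": 0},
    {"gripper": 5,"x": 0.8,"y": -0.3,"z": 2,"rx": 0.001,"ry": 0.004,"rz": 0},
    {"gripper": 5,"x": 1,"y": -0.5,"z": 3,"rx": 0.001,"ry": 0.004,"rz": 0},
    {"gripper": 5,"x": 1,"y": -0.5,"z": 4,"rx": 0.001,"ry": 0.004,"rz": 0}
  ],
  "grip_force": 60
}}

```text
time_s: 14.32
eef_pos: [0.5762, 0.1008, 0.2573]
eef_rot: [0.002, 0.348, 0.937, 0.0]
ft_force: [4.8, -3.8, 4.8]
finger_gap: 0.156
```

```bash
python3 plan.py .574 .1015 .2523 49.3;  python3 - <<'E'
from h import *
for n in('side',):grab(n,n+'11')
crop('side11',220,95,290,190,8,'s11')
E
```

```text
shift mm [ 2.1 -1.   5. ] rv [ 0.0021  0.0037 -0.0016]
t 14.325 pos [0.5762 0.1008 0.2573] yaw 49.21 tz [ 4.2e-03 -8.0e-04 -1.0e+00] F [ 4.81 -3.8   4.8 ] M [-0.947 -1.156 -0.035] gap 0.156 j [ 0.17  0.18  0.33  1.72 -0.    0.89]
```

View pics/s11.png

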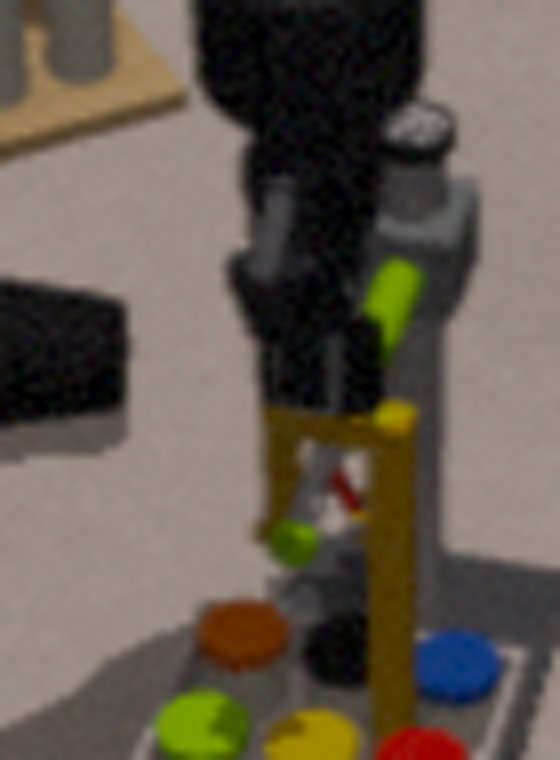

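Call:
{"op": "move_arm", "data": {
  "steps": [
    {"gripper": 5,"x": 0,"y": 0,"z": 1,"rx": 0.001,"ry": 0.003,"rz": 0},
    {"gripper": 5,"x": 0,"y": 0,"z": 2,"rx": 0.002,"ry": 0.004,"rz": 0},
    {"gripper": 5,"x": 0,"y": 0,"z": 3,"rx": 0.002,"ry": 0.004,"rz": 0},
    {"gripper": 5,"x": 0,"y": 0,"z": 4,"rx": 0.002,"ry": 0.004,"rz": 0}
  ],
  "grip_force": 60
}}

```text
time_s: 14.88
eef_pos: [0.5771, 0.1003, 0.2531]
eef_rot: [0.001, 0.349, 0.937, -0.0]
ft_force: [4.2, -4.1, 1.3]
finger_gap: 0.156
```

```bash
python3 plan.py .574 .1015 .2523 49.3
```

```text
shift mm [ 3.2 -1.1  0.8] rv [ 0.0004  0.0018 -0.0021]
t 14.875 pos [0.5771 0.1003 0.2531] yaw 49.18 tz [ 1.6e-03 -9.0e-04 -1.0e+00] F [ 4.2  -4.08  1.33] M [-0.998 -1.225  0.028] gap 0.156 j [ 0.17  0.18  0.33  1.71 -0.    0.89]
```

Call:
{"op": "move_arm", "data": {
  "steps": [
    {"gripper": 5,"x": 0.5,"y": 0,"z": 1,"rx": 0,"ry": 0.002,"rz": 0},
    {"gripper": 5,"x": 0.5,"y": 0,"z": 2,"rx": 0,"ry": 0.002,"rz": 0},
    {"gripper": 5,"x": 0.5,"y": 0,"z": 3,"rx": 0,"ry": 0.002,"rz": 0}
  ],
  "grip_force": 60
}}

```text
time_s: 15.25
eef_pos: [0.5773, 0.1002, 0.2494]
eef_rot: [0.0, 0.349, 0.937, -0.0]
ft_force: [5.0, -3.8, -2.5]
finger_gap: 0.155
```

```bash
python3 plan.py .574 .1015 .2523 49.3;  python3 - <<'E'
from h import *
for n in('side',):grab(n,n+'12')
crop('side12',220,95,290,190,8,'s12')
E
```

```text
shift mm [ 3.3 -1.1 -2.9] rv [-0.0003  0.0006 -0.0025]
t 15.25 pos [0.5773 0.1002 0.2494] yaw 49.16 tz [ 3.e-04 -6.e-04 -1.e+00] F [ 5.01 -3.83 -2.49] M [-0.974 -1.209 -0.02 ] gap 0.155 j [ 0.17  0.18  0.32  1.71 -0.    0.88]
```

View pics/s12.png

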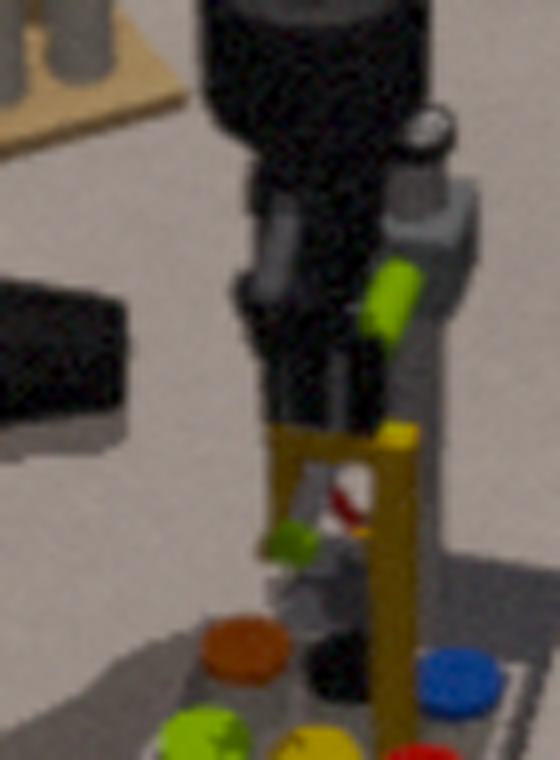

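Call:
{"op": "move_arm", "data": {
  "steps": [
    {"gripper": 5,"x": 0,"y": 0,"z": 1,"rx": 0,"ry": 0,"rz": 0},
    {"gripper": 5,"x": 0,"y": 0,"z": 2,"rx": 0,"ry": 0,"rz": 0},
    {"gripper": 5,"x": 0,"y": 0,"z": 2,"rx": 0,"ry": 0,"rz": 0}
  ],
  "grip_force": 60
}}

```text
time_s: 15.68
eef_pos: [0.5769, 0.1003, 0.2466]
eef_rot: [-0.001, 0.349, 0.937, -0.001]
ft_force: [-0.8, -0.1, -4.3]
finger_gap: 0.155
```

```bash
python3 plan.py .574 .1015 .2473 49.3
```

```text
shift mm [ 3.  -1.  -0.7] rv [-0.0013 -0.0007 -0.0023]
t 15.675 pos [0.5769 0.1003 0.2466] yaw 49.17 tz [-1.4e-03 -6.0e-04 -1.0e+00] F [-0.77 -0.08 -4.31] M [-0.026  0.015 -0.041] gap 0.155 j [ 0.17  0.18  0.31  1.7  -0.    0.88]
```

```bash
 python3 - <<'E'
from h import *
for n in('side',):grab(n,n+'13')
crop('side13',235,130,285,180,12,'s13')
E
```

```text
(no output)
```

View pics/s13.png

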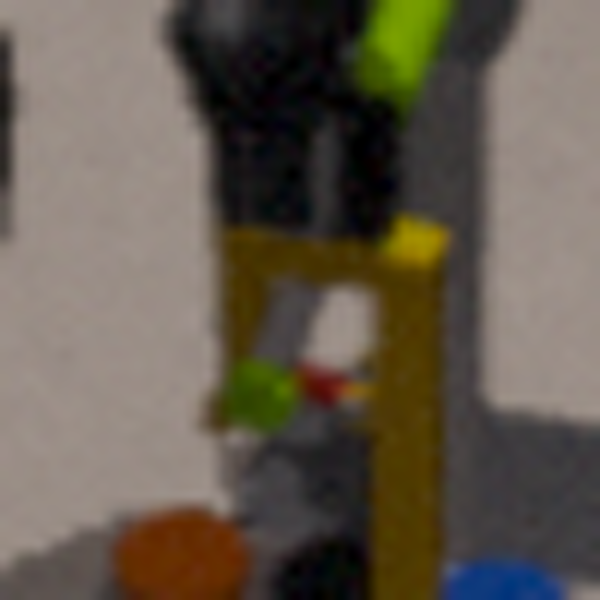

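Latch has snapped shut: red bar level again at (325,385), lateral force gone. Lowering to the crown.

Call:
{"op": "move_arm", "data": {
  "steps": [
    {"gripper": 5,"x": 0.5,"y": 0,"z": 1,"rx": -0.001,"ry": 0,"rz": 0},
    {"gripper": 5,"x": 1,"y": 0,"z": 2,"rx": -0.001,"ry": 0,"rz": 0},
    {"gripper": 5,"x": 1.5,"y": 0,"z": 3,"rx": -0.001,"ry": 0,"rz": 0},
    {"gripper": 5,"x": 2,"y": 0,"z": 3.5,"rx": -0.001,"ry": 0,"rz": 0}
  ],
  "grip_force": 60
}}

```text
time_s: 16.23
eef_pos: [0.5754, 0.1016, 0.2433]
eef_rot: [-0.0, 0.349, 0.937, 0.0]
ft_force: [-0.0, 0.4, -4.7]
finger_gap: 0.155
```

```bash
python3 plan.py .574 .1015 .2413 49.3
```

```text
shift mm [ 1. -1.  2.] rv [-0.     -0.0004 -0.0023]
t 16.225 pos [0.5754 0.1016 0.2433] yaw 49.17 tz [-3.e-04  2.e-04 -1.e+00] F [-0.01  0.36 -4.73] M [-0.035  0.045 -0.009] gap 0.155 j [0.17 0.18 0.3  1.69 0.   0.89]
```

Call:
{"op": "move_arm", "data": {
  "steps": [
    {"gripper": 5,"x": 0,"y": 0,"z": 0.7,"rx": 0,"ry": 0,"rz": 0},
    {"gripper": 5,"x": 0,"y": 0,"z": 1.4,"rx": 0,"ry": 0,"rz": 0},
    {"gripper": 5,"x": 0,"y": 0,"z": 1.4,"rx": 0,"ry": 0,"rz": 0}
  ],
  "grip_force": 60
}}

```text
time_s: 16.6
eef_pos: [0.5754, 0.1016, 0.2417]
eef_rot: [-0.0, 0.349, 0.937, 0.0]
ft_force: [0.6, -0.2, -3.9]
finger_gap: 0.157
```

```bash
python3 plan.py .574 .1015 .2413 49.3
```

```text
shift mm [ 1.  -1.   0.4] rv [-0.0002 -0.0005 -0.0023]
t 16.6 pos [0.5754 0.1016 0.2417] yaw 49.17 tz [-5.e-04  2.e-04 -1.e+00] F [ 0.59 -0.22 -3.85] M [-0.006 -0.011  0.008] gap 0.157 j [0.17 0.18 0.3  1.69 0.   0.89]
```

Call:
{"op": "move_arm", "data": {
  "steps": [
    {"gripper": 5,"x": 0,"y": 0,"z": 0.6,"rx": 0,"ry": 0,"rz": 0},
    {"gripper": 5,"x": 0,"y": 0,"z": 1.2,"rx": 0,"ry": 0,"rz": 0},
    {"gripper": 5,"x": 0,"y": 0,"z": 1.2,"rx": 0,"ry": 0,"rz": 0}
  ],
  "grip_force": 60
}}

```text
time_s: 16.98
eef_pos: [0.5753, 0.1017, 0.2405]
eef_rot: [-0.0, 0.349, 0.937, -0.0]
ft_force: [-0.5, 0.4, -4.9]
finger_gap: 0.151
```

```bash
python3 plan.py .574 .1015 .2413 49.3
```

```text
shift mm [ 0.9 -1.  -0.8] rv [-0.0002 -0.0006 -0.0023]
t 16.975 pos [0.5753 0.1017 0.2405] yaw 49.17 tz [-6.e-04  2.e-04 -1.e+00] F [-0.46  0.45 -4.86] M [-0.029 -0.012 -0.016] gap 0.151 j [0.17 0.18 0.29 1.69 0.   0.89]
```

Call:
{"op": "move_arm", "data": {
  "steps": [
    {"gripper": 5,"x": 0,"y": 0,"z": 0.5,"rx": 0,"ry": 0,"rz": 0},
    {"gripper": 5,"x": 0,"y": 0,"z": 1,"rx": 0,"ry": 0,"rz": 0},
    {"gripper": 5,"x": 0,"y": 0,"z": 1,"rx": 0,"ry": 0,"rz": 0}
  ],
  "grip_force": 60
}}

```text
time_s: 17.35
eef_pos: [0.5754, 0.1016, 0.24]
eef_rot: [0.0, 0.349, 0.937, 0.0]
ft_force: [-0.4, -0.6, 0.6]
finger_gap: 0.154
```

```bash
python3 plan.py .574 .1015 .2413 49.3;  python3 - <<'E'
from h import *
for n in('side',):grab(n,n+'14')
crop('side14',235,130,285,180,12,'s14')
E
```

```text
shift mm [ 1.  -1.  -1.3] rv [ 0.0003 -0.0001 -0.0023]
t 17.35 pos [0.5754 0.1016 0.24  ] yaw 49.17 tz [ 1.e-04  3.e-04 -1.e+00] F [-0.43 -0.59  0.57] M [-0.039  0.208 -0.051] gap 0.154 j [0.17 0.17 0.29 1.69 0.   0.89]
```

View pics/s14.png

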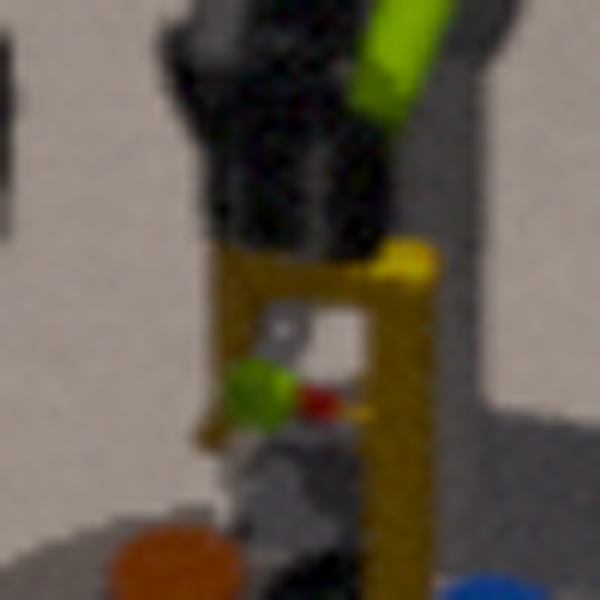

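Crown landed: +5 N at TCP z 0.240, red latch shut at (320,405). Now the tug upward.

Call:
{"op": "move_arm", "data": {
  "steps": [
    {"gripper": 5,"x": 0,"y": 0,"z": -2,"rx": 0,"ry": 0,"rz": 0},
    {"gripper": 5,"x": 0,"y": 0,"z": -5,"rx": 0,"ry": 0,"rz": 0},
    {"gripper": 5,"x": 0,"y": 0,"z": -9,"rx": 0,"ry": 0,"rz": 0},
    {"gripper": 5,"x": 0,"y": 0,"z": -13,"rx": 0,"ry": 0,"rz": 0},
    {"gripper": 5,"x": 0,"y": 0,"z": -16,"rx": 0,"ry": 0,"rz": 0},
    {"gripper": 5,"x": 0,"y": 0,"z": -18,"rx": 0,"ry": 0,"rz": 0},
    {"gripper": 5,"x": 0,"y": 0,"z": -19,"rx": 0,"ry": 0,"rz": 0}
  ],
  "grip_force": 60
}}

```text
time_s: 18.27
eef_pos: [0.5754, 0.1016, 0.2591]
eef_rot: [0.0, 0.349, 0.937, 0.0]
ft_force: [0.1, 0.1, -4.2]
finger_gap: 0.156
```

```bash
python3 plan.py .5754 .1016 .2413 49.2
```

```text
shift mm [ 0.  -0.1 17.8] rv [ 0.0004  0.     -0.0005]
t 18.275 pos [0.5754 0.1016 0.2591] yaw 49.17 tz [ 3.e-04  3.e-04 -1.e+00] F [ 0.13  0.06 -4.23] M [ 0.001 -0.003  0.008] gap 0.156 j [0.17 0.18 0.34 1.72 0.   0.89]
```

Call:
{"op": "move_arm", "data": {
  "steps": [
    {"gripper": 5,"x": 0,"y": 0,"z": -0.7,"rx": 0,"ry": 0,"rz": 0},
    {"gripper": 5,"x": 0,"y": 0,"z": -1.4,"rx": 0,"ry": 0,"rz": 0},
    {"gripper": 5,"x": 0,"y": 0,"z": -2,"rx": 0,"ry": 0,"rz": 0},
    {"gripper": 5,"x": 0,"y": 0,"z": -2,"rx": 0,"ry": 0,"rz": 0}
  ],
  "grip_force": 60
}}

```text
time_s: 18.77
eef_pos: [0.5754, 0.1016, 0.2611]
eef_rot: [0.0, 0.349, 0.937, 0.0]
ft_force: [0.5, 0.4, -4.2]
finger_gap: 0.155
```

```bash
python3 plan.py .5754 .1016 .2413 49.2
```

```text
shift mm [ 0.  -0.  19.8] rv [ 0.0003 -0.0001 -0.0006]
t 18.775 pos [0.5754 0.1016 0.2611] yaw 49.17 tz [ 2.e-04  3.e-04 -1.e+00] F [ 0.47  0.36 -4.16] M [0.014 0.023 0.023] gap 0.155 j [0.17 0.19 0.34 1.73 0.   0.89]
```

Call:
{"op": "move_arm", "data": {
  "steps": [
    {"gripper": 5,"x": 0,"y": 0,"z": -0.7,"rx": 0,"ry": 0,"rz": 0},
    {"gripper": 5,"x": 0,"y": 0,"z": -1.4,"rx": 0,"ry": 0,"rz": 0},
    {"gripper": 5,"x": 0,"y": 0,"z": -1.4,"rx": 0,"ry": 0,"rz": 0}
  ],
  "grip_force": 60
}}

```text
time_s: 19.15
eef_pos: [0.5754, 0.1016, 0.2619]
eef_rot: [-0.0, 0.349, 0.937, -0.0]
ft_force: [0.9, 1.5, -10.0]
finger_gap: 0.154
```

```bash
python3 plan.py .5754 .1016 .2413 49.2
```

```text
shift mm [-0.   0.  20.6] rv [-0.0004 -0.0006 -0.0006]
t 19.15 pos [0.5754 0.1016 0.2619] yaw 49.17 tz [-7.e-04  1.e-04 -1.e+00] F [  0.89   1.54 -10.03] M [ 0.043 -0.148  0.016] gap 0.154 j [0.17 0.19 0.35 1.73 0.   0.89]
```

Call:
{"op": "move_arm", "data": {
  "steps": [
    {"gripper": 5,"x": 0,"y": 0,"z": -0.8,"rx": 0,"ry": 0,"rz": 0},
    {"gripper": 5,"x": 0,"y": 0,"z": -1,"rx": 0,"ry": 0,"rz": 0},
    {"gripper": 5,"x": 0,"y": 0,"z": -1,"rx": 0,"ry": 0,"rz": 0}
  ],
  "grip_force": 60
}}

```text
time_s: 19.52
eef_pos: [0.5753, 0.1016, 0.2621]
eef_rot: [-0.001, 0.349, 0.937, -0.0]
ft_force: [1.1, 0.7, -16.7]
finger_gap: 0.156
```

```bash
python3 plan.py .5754 .1016 .2405 49.2;  python3 - <<'E'
from h import *
for n in('side',):grab(n,n+'15')
crop('side15',235,120,285,170,12,'s15')
E
```

```text
shift mm [-0.1  0.1 21.6] rv [-0.0014 -0.0014 -0.0006]
t 19.525 pos [0.5753 0.1016 0.2621] yaw 49.16 tz [-2.e-03 -1.e-04 -1.e+00] F [  1.1    0.68 -16.75] M [ 0.105 -0.528  0.   ] gap 0.156 j [0.17 0.19 0.35 1.73 0.   0.89]
```

View pics/s15.png

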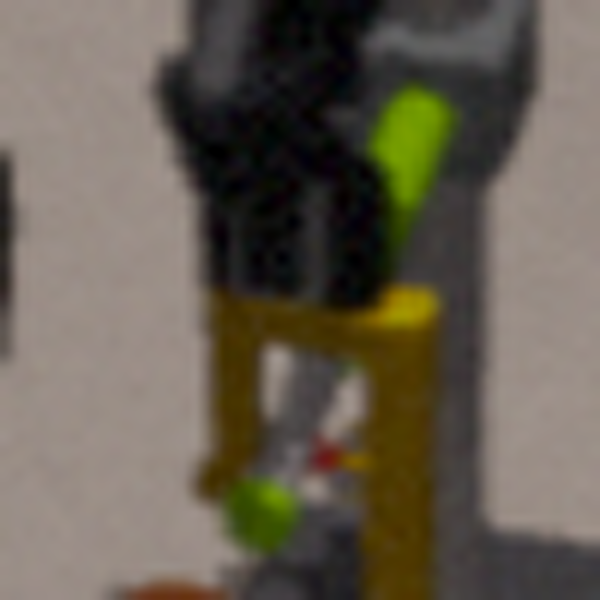

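Tug of about 12 N above the weight; the shut latch at (325,455) is bearing against the pin's underside. Letting it back down.

Call:
{"op": "move_arm", "data": {
  "steps": [
    {"gripper": 5,"x": 0,"y": 0,"z": 2,"rx": -0.001,"ry": -0.001,"rz": 0},
    {"gripper": 5,"x": 0,"y": 0,"z": 6,"rx": -0.001,"ry": -0.001,"rz": 0},
    {"gripper": 5,"x": 0,"y": 0,"z": 10,"rx": -0.001,"ry": -0.001,"rz": 0},
    {"gripper": 5,"x": 0,"y": 0,"z": 14,"rx": -0.001,"ry": -0.001,"rz": 0},
    {"gripper": 5,"x": 0,"y": 0,"z": 18,"rx": -0.001,"ry": -0.001,"rz": 0},
    {"gripper": 5,"x": 0,"y": 0,"z": 20,"rx": -0.001,"ry": -0.001,"rz": 0},
    {"gripper": 5,"x": 0,"y": 0,"z": 21,"rx": -0.001,"ry": -0.001,"rz": 0},
    {"gripper": 5,"x": 0,"y": 0,"z": 21,"rx": -0.001,"ry": -0.001,"rz": 0}
  ],
  "grip_force": 60
}}

```text
time_s: 20.58
eef_pos: [0.5753, 0.1016, 0.2411]
eef_rot: [-0.0, 0.349, 0.937, -0.0]
ft_force: [-0.1, -1.2, -4.6]
finger_gap: 0.154
```

```bash
python3 plan.py .5754 .1016 .2400 49.2;  python3 - <<'E'
from h import *
for n in('side',):grab(n,n+'16')
crop('side16',225,110,295,180,8,'s16')
E
```

```text
shift mm [-0.1  0.1  1.1] rv [-0.0004 -0.0004 -0.0006]
t 20.575 pos [0.5753 0.1016 0.2411] yaw 49.17 tz [-5.e-04 -0.e+00 -1.e+00] F [-0.12 -1.18 -4.56] M [-0.008 -0.032  0.056] gap 0.154 j [0.17 0.18 0.29 1.69 0.   0.89]
```

View pics/s16.png

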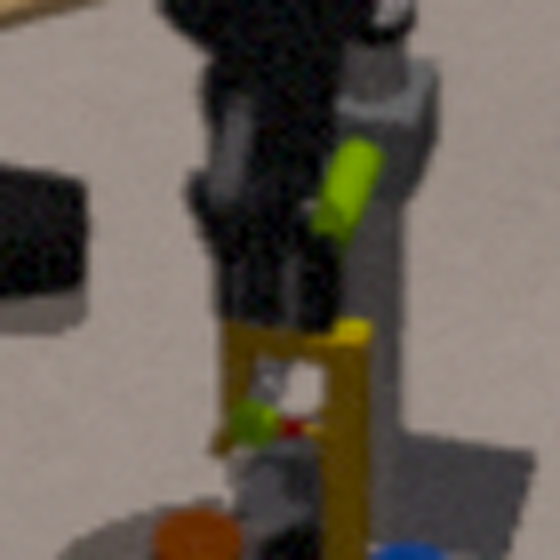

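```bash
python3 - <<'E'
from h import *
from scipy.optimize import least_squares
S=load('side14')
def W(x,y,a,q): c,s=np.cos(a),np.sin(a); return [x+c*q[0]-s*q[1],y+s*q[0]+c*q[1],q[2]]
b=np.array([-.75,.1])
def pc(X): u=proj(S,X)-b; return ((u-[235,130]+.5)*12-.5).round(1)
c=(.5754,.1016,np.radians(49.2)); z0=.240-.1833
for nm,q in {'back in z160':(-.007,-.017,.160),'tip in z160':(-.007,.009,.160),'back in z128':(-.007,-.017,.128),'tip out z150':(-.007,.021,.15),'back out z140':(-.007,-.033,.14),'orange':(.0276,.0421,.04),'crown bottom y-10':(-.007,-.01,.164),'crown top y10':(-.007,.01,.178)}.items(): print(nm,pc(W(*c,(q[0],q[1],q[2]+z0))))
# pin in caddy frame at several y
for y in(-.002,0,.002,.004): print('pin y',y,'collar end',pc(W(*c,(-.036,y,.158+z0))),'-28',pc(W(*c,(-.028,y,.158+z0))),'-7',pc(W(*c,(-.007,y,.158+z0))))
E
```

```text
back in z160 [360.2 339.1]
tip in z160 [253.8 322.5]
back in z128 [361.2 441.4]
tip out z150 [206.2 347.1]
back out z140 [425.9 413.9]
orange [175.3 576.8]
crown bottom y-10 [331.2 321.6]
crown top y10 [248.  262.7]
pin y -0.002 collar end [267.2 414. ] -28 [276.1 392.2] -7 [298.8 336. ]
pin y 0 collar end [259.  412.6] -28 [267.8 390.9] -7 [290.7 334.7]
pin y 0.002 collar end [250.7 411.3] -28 [259.6 389.6] -7 [282.5 333.4]
pin y 0.004 collar end [242.4 410. ] -28 [251.3 388.3] -7 [274.4 332.2]
```

Call:
{"op": "move_arm", "data": {
  "steps": [
    {"gripper": 5,"x": 0.5,"y": 0,"z": 0,"rx": 0,"ry": 0,"rz": 0},
    {"gripper": 5,"x": 1,"y": 0,"z": 0.5,"rx": 0,"ry": 0,"rz": 0},
    {"gripper": 5,"x": 1,"y": 0,"z": 1,"rx": 0,"ry": 0,"rz": 0},
    {"gripper": 5,"x": 1,"y": 0,"z": 1.2,"rx": 0,"ry": 0,"rz": 0}
  ],
  "grip_force": 60
}}

```text
time_s: 21.12
eef_pos: [0.5746, 0.1023, 0.2401]
eef_rot: [-0.0, 0.349, 0.937, -0.0]
ft_force: [-0.9, -0.4, -2.5]
finger_gap: 0.151
```

```bash
python3 plan.py .5754 .1016 .2400 49.2
```

```text
shift mm [-1.1  0.   0.1] rv [-0.0001 -0.0002 -0.0005]
t 21.125 pos [0.5746 0.1023 0.2401] yaw 49.17 tz [-2.e-04  1.e-04 -1.e+00] F [-0.95 -0.42 -2.5 ] M [0.048 0.034 0.016] gap 0.151 j [0.18 0.17 0.29 1.69 0.   0.89]
```

Call:
{"op": "move_arm", "data": {
  "steps": [
    {"gripper": 5,"x": 0,"y": 0,"z": 0.4,"rx": 0,"ry": 0,"rz": 0},
    {"gripper": 5,"x": 0,"y": 0,"z": 0.4,"rx": 0,"ry": 0,"rz": 0},
    {"gripper": 16,"x": 0,"y": 0,"z": 0.4,"rx": 0,"ry": 0,"rz": 0},
    {"gripper": 20,"x": 0,"y": 0,"z": 0.4,"rx": 0,"ry": 0,"rz": 0},
    {"gripper": 26,"x": 0,"y": 0,"z": 0.4,"rx": 0,"ry": 0,"rz": 0},
    {"gripper": 36,"x": 0,"y": 0,"z": 0.4,"rx": 0,"ry": 0,"rz": 0},
    {"gripper": 45,"x": 0,"y": 0,"z": 0.4,"rx": 0,"ry": 0,"rz": 0},
    {"gripper": 45,"x": 0,"y": 0,"z": 0.4,"rx": 0,"ry": 0,"rz": 0}
  ],
  "grip_force": 20
}}

```text
time_s: 22.12
eef_pos: [0.5746, 0.1023, 0.2397]
eef_rot: [-0.0, 0.349, 0.937, -0.0]
ft_force: [-0.1, -0.4, -0.4]
finger_gap: 0.525
```

```bash
python3 plan.py .5754 .1016 .2400 49.2;  python3 - <<'E'
from h import *
for n in('side',):grab(n,n+'17')
crop('side17',215,100,305,190,7,'s17')
E
```

```text
shift mm [-1.1  0.  -0.3] rv [-0.0001 -0.0002 -0.0005]
t 22.125 pos [0.5746 0.1023 0.2397] yaw 49.17 tz [-2.e-04  1.e-04 -1.e+00] F [-0.08 -0.4  -0.44] M [-0.003 -0.05  -0.027] gap 0.525 j [0.18 0.17 0.29 1.69 0.   0.89]
```

View pics/s17.png

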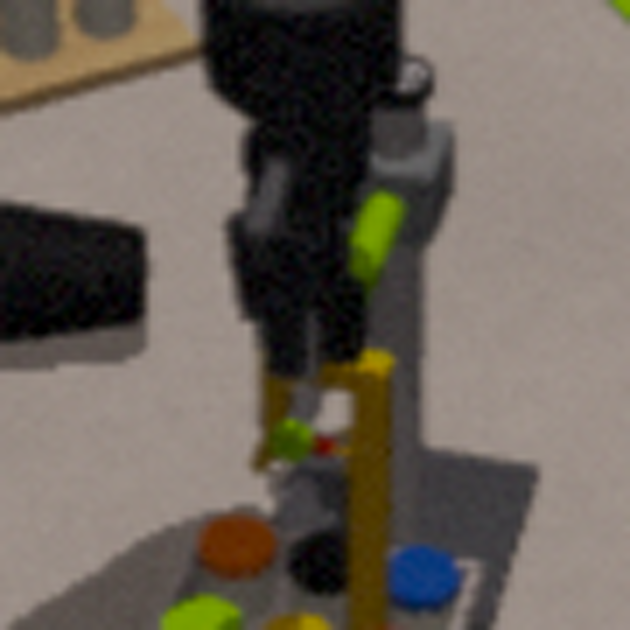

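Caddy hangs on its own, no force on the tool. Retreating straight up, starting slowly.

Call:
{"op": "move_arm", "data": {
  "steps": [
    {"gripper": 50,"x": 0,"y": 0,"z": -3,"rx": 0,"ry": 0,"rz": 0},
    {"gripper": 50,"x": 0,"y": 0,"z": -10,"rx": 0,"ry": 0,"rz": 0},
    {"gripper": 50,"x": 0,"y": 0,"z": -22,"rx": 0,"ry": 0,"rz": 0},
    {"gripper": 50,"x": 0,"y": 0,"z": -36,"rx": 0,"ry": 0,"rz": 0},
    {"gripper": 50,"x": 0,"y": 0,"z": -52,"rx": 0,"ry": 0,"rz": 0},
    {"gripper": 50,"x": 0,"y": 0,"z": -70,"rx": 0,"ry": 0,"rz": 0},
    {"gripper": 50,"x": 0,"y": 0,"z": -88,"rx": 0,"ry": 0,"rz": 0},
    {"gripper": 50,"x": 0,"y": 0,"z": -100,"rx": 0,"ry": 0,"rz": 0}
  ],
  "grip_force": 20
}}

```text
time_s: 23.18
eef_pos: [0.5746, 0.1023, 0.3415]
eef_rot: [0.001, 0.349, 0.937, 0.0]
ft_force: [-0.5, 0.3, -1.4]
finger_gap: 0.585
```

```bash
python3 plan.py .42 -.05 .36 49.2;  python3 - <<'E'
from h import *
for n in('side',):grab(n,n+'18')
crop('side18',215,100,305,190,7,'s18')
E
```

```text
shift mm [  17.4 -216.3  -18.8] rv [ 0.0012  0.0008 -0.0005]
t 23.175 pos [0.5746 0.1023 0.3415] yaw 49.17 tz [ 1.4e-03  4.0e-04 -1.0e+00] F [-0.49  0.3  -1.42] M [-0.047 -0.024 -0.009] gap 0.585 j [0.18 0.25 0.59 1.9  0.   0.89]
```

View pics/s18.png

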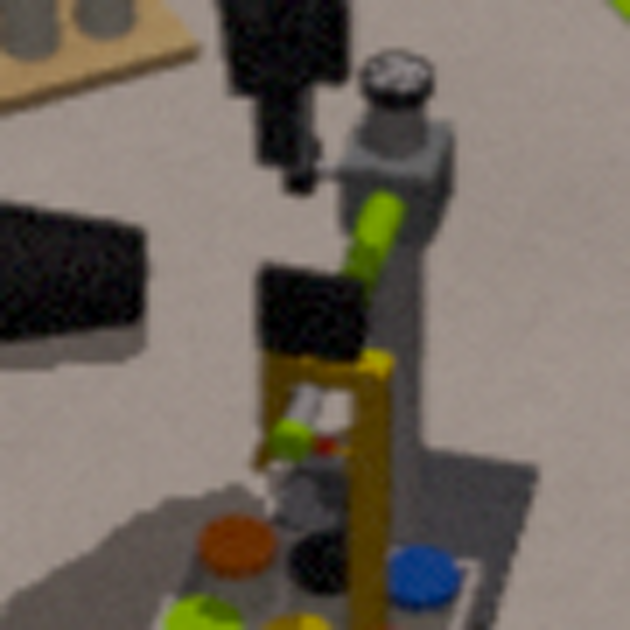

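Caddy is free and upright and has not moved since release. The grip is at (312,312), the latch at (325,445). Backing the arm off to clear the view.

Call:
{"op": "move_arm", "data": {
  "steps": [
    {"gripper": 50,"x": 0,"y": -20,"z": -10,"rx": 0,"ry": 0,"rz": 0},
    {"gripper": 50,"x": 5,"y": -55,"z": -19,"rx": 0,"ry": 0,"rz": 0},
    {"gripper": 50,"x": 8,"y": -95,"z": -19,"rx": 0,"ry": 0,"rz": 0},
    {"gripper": 50,"x": 12,"y": -135,"z": -19,"rx": 0,"ry": 0,"rz": 0},
    {"gripper": 50,"x": 15,"y": -175,"z": -19,"rx": 0,"ry": 0,"rz": 0},
    {"gripper": 50,"x": 17,"y": -205,"z": -19,"rx": 0,"ry": 0,"rz": 0},
    {"gripper": 50,"x": 17,"y": -216,"z": -19,"rx": 0,"ry": 0,"rz": 0},
    {"gripper": 50,"x": 17,"y": -216,"z": -19,"rx": 0,"ry": 0,"rz": 0}
  ],
  "grip_force": 20
}}

```text
time_s: 24.22
eef_pos: [0.4202, -0.0505, 0.3617]
eef_rot: [0.002, 0.349, 0.937, 0.001]
ft_force: [-0.7, 0.6, 0.4]
finger_gap: 0.583
```

```bash
python3 - <<'E'
from h import *
for n in('side','top'):grab(n,n+'19')
crop('side19',215,100,305,190,7,'s19')
print(monitor.state()['time_s'])
E
```

```text
24.325
```

View pics/s19.png

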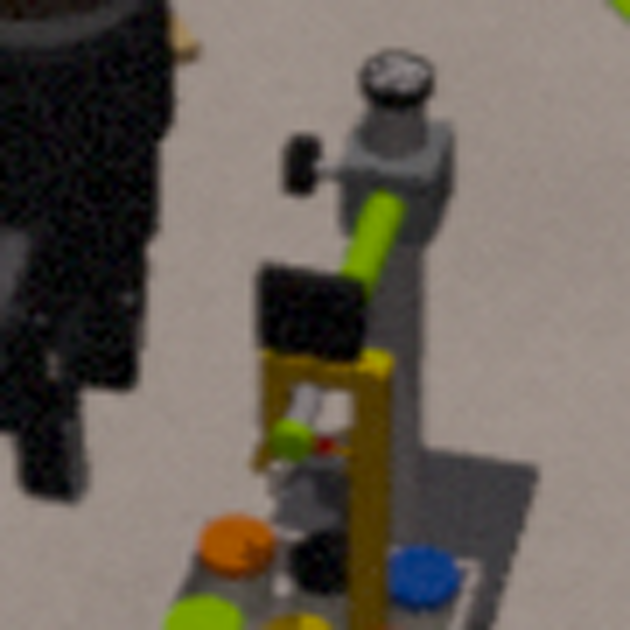

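View pics/top19.png

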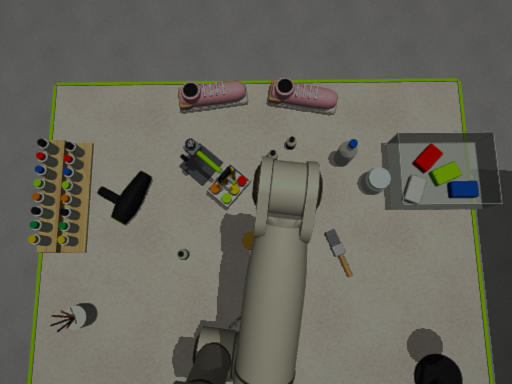

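View pics/side19.png

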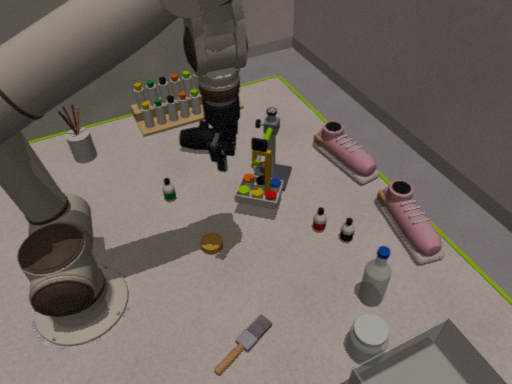

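The caddy hangs level at (260,175) in the side view and the red latch is shut under the pin. All bystanders are at their starting pixels and the robot is clear. Handing in.

```bash
python3 -c "
from bench import ticket,monitor
print(ticket.job_done())"
```

```text
the job is handed in; nothing more can be done
None
```

The caddy is hanging upright on the pin between the two collars with the red latch shut beneath it, and I handed the job in at about 24 s of the 67 s allowed.

- **Hanging:** I brought the caddy in past the pin's free end and pushed it down in steps of about 1 mm. The latch began to yield at about 6 N. The highest total force I read was about 14.5 N, including the caddy's weight, which is within the 10–15 N expected. The latch then snapped shut and the crown landed at about 5 N.
- **Tug:** Tugging up, the latch first bore on the pin after 22 mm of travel, and it held about 12 N above the caddy's weight. I then let the caddy back down and released it.
- **Last checks:** After release there was no load on the tool. In the pictures the caddy did not move while the arm backed away. The bystanders I could see are where they started; in the top view the arm partly hid the tin and the red-label bottle, but the side view shows both in place.
- **Disagreement:** The crown landed with the gripper about 6 mm lower than the camera-based pin height predicted. That put the pin's axis near 0.215 m rather than 0.221 m, so I followed the contact forces instead. Some of the gap may be the grip slipping; my check partway down put slip at no more than about 1 mm.

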